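# Pack and close a maturing tub

## Robot

A 7-joint arm with a two-finger parallel gripper is mounted at the origin on the work surface. World frame = base frame: x ahead of the robot, y to its left, z up, the work surface at z = 0. Lengths are in m, angles in rad, forces in N, time in s.
With the tool pointing down it reaches from about 0.425 to 0.875 m from the base axis. Payload 8.4 kg.
Tool frame: the origin (TCP) lies midway between the tips of the shut fingers; the grasp point (between the pads) lies 19 mm behind it; z points along the fingers, y is the line along which they close (so a half turn about z gives the same grasp; the last joint's range is limited). The gripper opens to 87 mm and grips with 3 to 60 N. Pads are 19 mm wide; open, the fingers measure 117 mm over their backs; the gripper's body (75 mm by 190 mm) begins 51 mm behind the grasp point.
Start: joints at [1.157, 0.333, 0.04, 1.465, -0.013, 1.343, -0.059], TCP at [0.201, -0.618, 0.223] pointing down, gripper open.
Joint ranges: [-2.58, 2.58], [-0.38, 2.09], [-1.3, 1.39], [0.25, 2.4], [-1.5, 4.64], [0.08, 2.09], [-2.65, 2.65]. Speed limits (rad/s): [2.22, 2.22, 2.79, 2.79, 3.14, 3.14, 3.14].

## Interface

Orientations are given as a unit quaternion [x, y, z, w].
In Python, from station import bot, optics gives the robot as it stands. The module is installed in compiled form; this text tells all that it offers.
- The arm moves only by the tool drive_tool, never from a script. Its argument "rows" is a list of rows, each an object with "delta_pos": the shift along the world's x, y, z in units of 0.04 m (1.0 is 0.04 m), a list of three; "rotation": the turn, a rotation vector about the world's x, y, z in units of pi/2 rad (1.0 is pi/2 rad), a list of three; "jaw": the finger opening in mm, from 0 to 87. A call has 1 to 12 rows; each row shifts and turns the commanded pose from where the row before left it; what a row does not reach is not made up. A row lasts 1/8 s, in which the tool goes at most 62.5 mm and 10.7 degrees, less where a joint would pass 70% of its speed; a pose out of reach is approached as far as the arm can. A call with a number of a shift or a turn outside -1 to 1 is refused whole. A call with a gripper value outside its range is refused whole. The fingers move at their own pace and stop on an object; the grip force is fixed at half the most. Time passes only in rows, so rows that do not move let the fingers close. It gives the time, the measured TCP pose, the force, the opening and the grip force at its end, in the units of the state.
- bot.observe(): the state, without advancing time (a new reading comes with each control period).
- optics.grab_frame(name): name is "scene" or "top"; returns a dict with "img" (480x640x3 uint8, red, green, blue), "fx", "fy", "cx", "cy" (pixels), "origin" and "orientation" of the camera in the world. Camera axes: x right, y down, z forward; pixel columns grow to the right and rows downward; lengths in m; the calibration is good to about 2 mm. A picture is of the moment at which its call begins. There is no depth.
- bot.close_job(): hands the job in; it is judged then, once.
The state is a dict: "time_s": time; "q": joint angles; "qvel": joint speeds; "tau": joint torques, N m; "position": TCP position; "tcp_rot": TCP orientation; "ft_force": force on the tool from outside, world axes, zero at the start; "wrist_torque": the same for the moment, N m; "grip_width": opening from 0.0 (shut) to 1.0 (fully open); "grasp_force": force on a finger pad.
Only numpy, scipy, OpenCV 4.12 (cv2) and the standard library are available. Lean on these libraries where they do the work, as an engineer would, in place of code of your own. Each camera call takes 0.05 s, during which the arm holds its last target. There are 200 camera calls.

## Task

Pack every small cheese from the green draining mat into the grey maturing tub: first tip its lid up by some 15 degrees on one end, so that the drips run off, then lift it off and lay it flat, handle up, on the blue mat; stand all the cheeses side by side and right way up on the tub's floor, and put the lid back fully seated. Then charge the clipper: draw the sprung red handle out until its white index is level with the green marker, without overdrawing it, hold it there for a good second and let it run home. Last, press the yellow clip pedal right down to its stop and let it come up, and leave the other things on the table alone.

Things in the scene. Friction and masses are not known exactly. Their poses are not given: they have to be found in the camera images.
- lid: loose white lid, 220 g; origin: centre of its underside, z up. Plug 182 (x) x 104 mm, 10 mm deep, 4 mm play a side in the tub; over it a plate 212 x 134 mm, 6 mm thick. On top, central, an upright black bar 12 mm thick (x), 70 mm long (y), 16 to 50 mm above the origin. Seated, origin 40 mm above tub_floor; laid aside, it stands on its plug
- lid_end_a (a point): middle of the underside of the lid's top plate near its one short end, 100 mm along -x and 10 mm above the lid's origin
- lid_end_b (a point): the same at its other short end, 100 mm along +x
- tub_floor (a point): centre of the inner floor of the grey open tub, fixed in its cradle: inside 190 (x) x 112 mm (y), walls 5 mm, rim 50 mm above this point (61 mm above the table). Three cheeses fit in a row along x. A blue clip head 48 mm high, with a 9 mm steel roller on it, stands just beyond its +x end
- lid_mat: fixed blue mat, 240 mm (x) x 150 mm (y), 4 mm thick, where the lid is laid; origin at the centre of its underside
- drain_mat: fixed green draining mat, 240 mm (x) x 160 mm (y), 5 mm thick, on which the cheeses stand at the start; origin at the centre of its underside
- cheese1: small round pale cheese, a cylinder 56 mm across and 34 mm high, 90 g; origin at the centre of its underside, z up. Two or three of the four cheeses are present, the others are absent (None)
- cheese2: small round pale cheese, a cylinder 56 mm across and 34 mm high, 90 g; origin at the centre of its underside, z up. Two or three of the four cheeses are present, the others are absent (None)
- cheese3: small round pale cheese, a cylinder 56 mm across and 34 mm high, 90 g; origin at the centre of its underside, z up. Two or three of the four cheeses are present, the others are absent (None)
- cheese4: small round pale cheese, a cylinder 56 mm across and 34 mm high, 90 g; origin at the centre of its underside, z up. Two or three of the four cheeses are present, the others are absent (None)
- charge_grip (a point): grip point of the sprung gauge's red handle, 14 mm below its top: upright plate 12 mm thick (x), 34 mm wide (y), 19 to 63 mm above the table, on a steel slide (top at 19 mm). It is drawn along this point's -x, away from a blue housing 68 mm high whose face is 50 mm behind it at home. Moves with the handle
- charge (a joint): how far the red handle is drawn out, m: 0 home, 0.10 at most; a spring pulls it home with about 2.6 N at 0 and 130 N/m more (some 12 N at 70 mm); let go, it runs home by itself
- index (a point): end of the white index line on the red handle, 25 mm to the +y side of its centre and in line with it; travels with the handle
- mark (a point): tip of the green marker beside the slide, at the height and side of the index, axes as charge_grip. The index meets it when the handle is drawn out 45 to 80 mm (differs from start to start). Its block, 10 x 12 mm, reaches 27 mm above the table and stands 31 to 43 mm to the +y side of the slide's middle line; it stays put
- pedal_pad (a point): middle of the black pad on the yellow pedal, a plate 130 x 66 mm sloping up towards its -x end; 100 mm from the hinge along the plate; 60 mm above the table at rest, 33 mm when fully down. Moves with the pedal; z is the plate's normal
- pedal_hinge (a point): hinge of the pedal at its far (+x) end, 24 mm above the table; its axis is this point's y; pressing turns the plate's -x end down
- pedal (a joint): pedal angle, rad: 0 at rest (up), 0.28 at its stop; sprung, about 2 N on the pad at first and 7 N at the stop, and comes up by itself
- rind_brush: bystander: brush lying near the robot, across its front; origin under its middle
- palette_knife: bystander: wooden-handled steel spatula lying near the robot, across its front; origin under its middle
- brine_bottle: bystander: white bottle with blue cap, 64 mm across, 170 mm high, at the back; origin under its centre
- salt_jar: bystander: glass jar with steel cap, 72 mm across, 100 mm high, at the back; origin under its centre
- cheese_wheel: bystander: brown cheese, 90 mm across, 45 mm high, at the back; origin under its centre
- mould_cup: bystander: white cheese mould, 80 mm across, 75 mm high, at the back; origin under its centre
- hygrometer: bystander: round white hygrometer, 52 mm across, 22 mm high, near the robot on its left; origin under its centre
Mind the look-alikes: they are no part of the job. What is shaped like the cheese3 but brown or pink is not meant.

How it is judged:
On the way, in this order (a step that is already met when the one before it is completed fails the run):
1. the lid, still over the tub, is tipped up at least 0.15 rad (9 degrees) with an end still near the rim (its end point under 85 mm above the table) (angle between lid's own z axis and vertical between 0.15 and 0.9 rad and horizontal distance between lid and tub_floor below 0.06 m and height (world z) of any of lid_end_a, lid_end_b below 0.085 m), for 0.05 s.
2. the lid lies released, handle up and flat, on the blue mat (centre within 60 mm along and 45 mm across of the mat's centre) (x of lid in the frame of lid_mat between -0.06 and 0.06 m and y of lid in the frame of lid_mat between -0.045 and 0.045 m and z of lid in the frame of lid_mat below 0.01 m and angle between lid's own z axis and vertical below 0.06 rad and linear speed of lid below 0.03 m/s and contact force between the fingers and lid below 0.3 N), for 0.2 s.
3. every cheese stands flat on the tub's floor, released (x of cheese1 in the frame of tub_floor between -0.072 and 0.072 m and y of cheese1 in the frame of tub_floor between -0.034 and 0.034 m and z of each of cheese1, cheese2, cheese3, cheese4 in the frame of tub_floor below 0.007 m and angle between each of cheese1, cheese2, cheese3, cheese4's own z axis and vertical below 0.15 rad and x of cheese2 in the frame of tub_floor between -0.072 and 0.072 m and y of cheese2 in the frame of tub_floor between -0.034 and 0.034 m and x of cheese3 in the frame of tub_floor between -0.072 and 0.072 m and y of cheese3 in the frame of tub_floor between -0.034 and 0.034 m and x of cheese4 in the frame of tub_floor between -0.072 and 0.072 m and y of cheese4 in the frame of tub_floor between -0.034 and 0.034 m and contact force between the fingers and cheese1 below 0.3 N and contact force between the fingers and cheese2 below 0.3 N and contact force between the fingers and cheese3 below 0.3 N and contact force between the fingers and cheese4 below 0.3 N), for 0.2 s.
4. the lid is seated level on the tub's rim and released (z of lid in the frame of tub_floor between 0.036 and 0.0435 m and horizontal distance between lid and tub_floor below 0.009 m and angle between lid's own z axis and vertical below 0.03 rad and contact force between the fingers and lid below 0.3 N and x of cheese1 in the frame of tub_floor between -0.072 and 0.072 m and y of cheese1 in the frame of tub_floor between -0.034 and 0.034 m and z of each of cheese1, cheese2, cheese3, cheese4 in the frame of tub_floor below 0.007 m and angle between each of cheese1, cheese2, cheese3, cheese4's own z axis and vertical below 0.15 rad and x of cheese2 in the frame of tub_floor between -0.072 and 0.072 m and y of cheese2 in the frame of tub_floor between -0.034 and 0.034 m and x of cheese3 in the frame of tub_floor between -0.072 and 0.072 m and y of cheese3 in the frame of tub_floor between -0.034 and 0.034 m and x of cheese4 in the frame of tub_floor between -0.072 and 0.072 m and y of cheese4 in the frame of tub_floor between -0.034 and 0.034 m), for 0.3 s.
5. the red handle's white index is held within 6 mm of the green marker for 0.8 s (x of index in the frame of mark between -0.006 and 0.006 m), for 0.8 s.
6. with the red handle run home, the pedal is pressed down to its stop (joint above 0.26) (value of joint pedal above 0.26 rad and value of joint charge below 0.008 m), for 0.2 s.
At the end, for the whole second after the job is handed in: Every cheese present stands upright on the tub's floor; the lid sits level on the rim (within 4 mm in height and 9 mm sideways); the red handle is home (within 6 mm), the pedal is up (below 0.03 rad), nothing moves (x of cheese1 in the frame of tub_floor between -0.072 and 0.072 m and y of cheese1 in the frame of tub_floor between -0.034 and 0.034 m and z of each of cheese1, cheese2, cheese3, cheese4 in the frame of tub_floor below 0.007 m and angle between each of cheese1, cheese2, cheese3, cheese4's own z axis and vertical below 0.15 rad and x of cheese2 in the frame of tub_floor between -0.072 and 0.072 m and y of cheese2 in the frame of tub_floor between -0.034 and 0.034 m and x of cheese3 in the frame of tub_floor between -0.072 and 0.072 m and y of cheese3 in the frame of tub_floor between -0.034 and 0.034 m and x of cheese4 in the frame of tub_floor between -0.072 and 0.072 m and y of cheese4 in the frame of tub_floor between -0.034 and 0.034 m and z of lid in the frame of tub_floor between 0.036 and 0.0435 m and horizontal distance between lid and tub_floor below 0.009 m and angle between lid's own z axis and vertical below 0.03 rad and value of joint charge below 0.006 m and value of joint pedal below 0.03 rad and linear speed of each of lid, cheese1, cheese2, cheese3, cheese4 below 0.02 m/s); the robot touches nothing.
It fails at once if the red handle's index is drawn more than 15 mm past the green marker (x of index in the frame of mark below -0.015 m).
It fails at once if a bystander is moved more than 40 mm (distance of any of rind_brush, palette_knife, brine_bottle, salt_jar, cheese_wheel, mould_cup, hygrometer from where it was at the start of the episode above 0.04 m).
Of cheese1, cheese2, cheese3, cheese4 only 2 to 3 are there at a start; the rules pass over those that are not, and their reading is None.
At some moment in a run one of cheese1, cheese2, cheese3, cheese4 may be knocked a few centimetres aside while the robot is not near it.
Once in a run the grip may slacken for a moment while it holds something.
It also fails if it takes over 210 s, if anything falls off the work surface, if the arm or the gripper's body presses on something with over 40 N, if the wrist force passes 120 N, or if a joint passes its speed limit or range.

## Working session

There is one attempt and no reset: what is moved stays moved. The work goes in short steps, Python scripts to look and compute and a tool call to move; the robot and the scene stay as the last step left them, time stands still between calls to the robot, and variables do not carry over. Pictures are saved under pics/ and viewed, at most 14 in all, crops included, and the job is handed in when it is done.

Besides the shell and the picture viewer there is one more tool, called in YAML: its name, and indented under it one key for each argument. drive_tool: Moves the arm, as the interface text tells. Its arguments: {"type":"object","properties":{"rows":{"type":"array"}},"required":["rows"]}

```bash
mkdir -p pics; cat > h.py <<'E'
import numpy as np, cv2
from scipy.spatial.transform import Rotation as R
from station import bot, optics
def grab(n,save=None):
    f=optics.grab_frame(n)
    if save: cv2.imwrite('pics/'+save,f['img'][:,:,::-1])
    return f
def ray(f,u,v):
    d=np.array([(u-f['cx'])/f['fx'],(v-f['cy'])/f['fy'],1.])
    return np.array(f['origin']),R.from_quat(f['orientation']).apply(d)
def onz(f,u,v,z):
    o,d=ray(f,u,v); return o+d*(z-o[2])/d[2]
def proj(f,p):
    c=R.from_quat(f['orientation']).inv().apply(np.array(p)-f['origin'])
    return np.array([f['fx']*c[0]/c[2]+f['cx'],f['fy']*c[1]/c[2]+f['cy']])
def blobs(f,lo,hi,amin=60):
    hsv=cv2.cvtColor(f['img'],cv2.COLOR_RGB2HSV)
    m=cv2.inRange(hsv,np.array(lo),np.array(hi))
    c,_=cv2.findContours(m,cv2.RETR_EXTERNAL,cv2.CHAIN_APPROX_NONE)
    return m,[k for k in c if cv2.contourArea(k)>amin]
def st():
    s=bot.observe(); print(round(s['time_s'],2),np.round(s['position'],4),np.round(R.from_quat(s['tcp_rot']).as_matrix(),3).tolist(),np.round(s['ft_force'],1),round(s['grip_width'],3),s['grasp_force'])
    return s
E
python3 - <<'E'
from h import *
for n in('scene','top'):
    f=grab(n,n+'0.png'); print(n,f['fx'],f['cx'],f['cy'],np.round(f['origin'],3),np.round(R.from_quat(f['orientation']).as_matrix(),3).tolist())
st()
E
```

```text
scene 505.81071773878733 319.81610176284744 247.29792574943554 [ 1.51  -0.241  0.946] [[0.262, 0.638, -0.724], [0.965, -0.187, 0.184], [-0.018, -0.747, -0.665]]
top 489.8872375053011 314.2541226569264 238.93342815892777 [0.347 0.031 1.125] [[-0.016, -0.977, 0.212], [-1.0, 0.016, -0.0], [-0.003, -0.212, -0.977]]
0.1 [ 0.2011 -0.6177  0.2217] [[0.951, 0.31, -0.001], [0.31, -0.951, 0.001], [-0.0, -0.001, -1.0]] [-0.1 -0.   0.2] 0.998 0.0
```

View pics/top0.png

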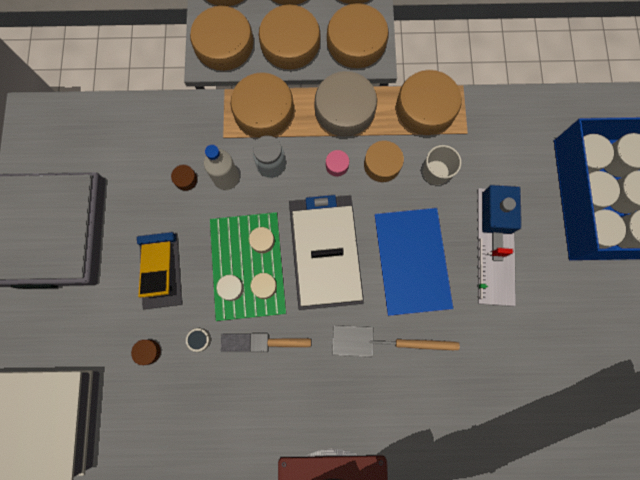

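View pics/scene0.png

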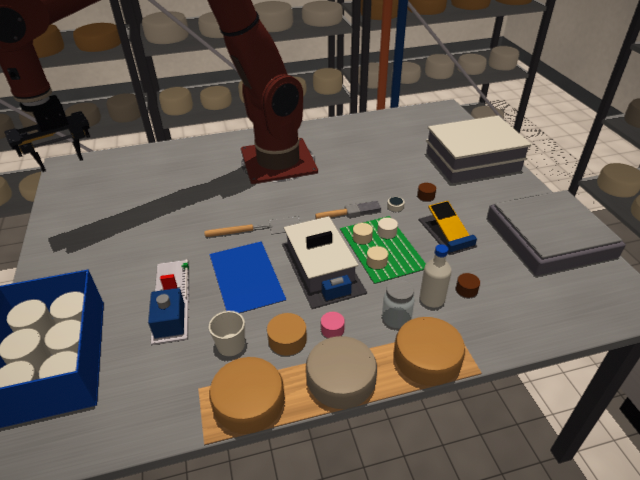

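Top view: the cheeses are the pale discs on the green mat at (261,239), (229,288) and (263,286). The brown discs at (183,177) and (145,352), the pink one at (337,162), and the dark-topped hygrometer at (198,340) aren't meant. The lid is at (327,255), blue mat (413,261), red handle (502,252), green marker (483,286), pedal (155,268). I'll measure these and confirm in a crop.

```bash
cat > meas.py <<'E'
from h import *
def rect(f,c,z):
    P=np.array([onz(f,*p,z)[:2] for p in c.reshape(-1,2)],np.float32)
    (x,y),(w,h),a=cv2.minAreaRect(P); return np.round([x,y,w,h,a],4)
def cheeses(f,z=0.039,roi=None):
    m,_=blobs(f,(12,20,130),(30,150,255)); out=[]
    if roi is not None:
        k=np.zeros_like(m); x0,y0,x1,y1=roi; k[y0:y1,x0:x1]=1; m=m*k
    m=cv2.morphologyEx(m,cv2.MORPH_OPEN,np.ones((5,5)))
    cs,_=cv2.findContours(m,cv2.RETR_EXTERNAL,cv2.CHAIN_APPROX_NONE)
    for c in cs:
        if cv2.contourArea(c)>150:
            (u,v),r=cv2.minEnclosingCircle(c); out.append((np.round([u,v,r],1),cv2.contourArea(c),np.round(onz(f,u,v,z),4)))
    return out
E
python3 - <<'E'
from meas import *
f=grab('top')
for n,lo,hi,z in [('green',(50,120,60),(75,255,255),.005),('blue',(105,150,60),(125,255,255),.004),('red',(0,180,100),(6,255,255),.063),('yellow',(18,180,120),(30,255,255),.06)]:
    for c in blobs(f,lo,hi,8)[1]:
        print(n,np.round(c.reshape(-1,2).mean(0)),cv2.contourArea(c),rect(f,c,z))
for c in cheeses(f): print('ch',c)
hsv=cv2.cvtColor(f['img'],cv2.COLOR_RGB2HSV)
print('lidpix',hsv[280,327],'cheese',hsv[240,261],hsv[288,229],hsv[286,263])
m=cv2.inRange(f['img'],(170,160,140),(255,255,255)); k=np.zeros_like(m);k[195:312,285:370]=1;m*=k
c=max(cv2.findContours(m,cv2.RETR_EXTERNAL,cv2.CHAIN_APPROX_NONE)[0],key=cv2.contourArea);print('lid',rect(f,c,.067))
b=cv2.inRange(f['img'],(0,0,0),(45,45,45));k[:]=0;k[230:275,300:355]=1;b*=k
for c in cv2.findContours(b,cv2.RETR_EXTERNAL,cv2.CHAIN_APPROX_NONE)[0]: print('bar',cv2.contourArea(c),rect(f,c,.101))
a=cv2.resize(f['img'][170:330,200:360],(480,480),interpolation=cv2.INTER_CUBIC)
d=cv2.resize(f['img'][180:310,470:530],(222,480),interpolation=cv2.INTER_CUBIC)
cv2.imwrite('pics/crop1.png',np.hstack([a,d])[:,:,::-1])
E
```

```text
green [228. 310.] 127.0 [0.4298 0.2268 0.0441 0.0204 4.698 ]
green [260. 307.] 117.0 [0.4357 0.1559 0.0433 0.0182 5.3117]
green [271. 306.] 115.0 [0.4381 0.1322 0.0435 0.0205 5.3667]
green [483. 286.] 15.0 [ 4.74400e-01 -3.54100e-01  1.37000e-02  6.90000e-03  8.90665e+01]
green [268. 263.] 138.5 [0.534  0.1405 0.0568 0.0178 5.2832]
green [256. 262.] 142.5 [0.5385 0.1649 0.0614 0.018  4.9464]
green [216. 270.] 516.5 [0.5243 0.2592 0.2379 0.017  5.3293]
green [224. 246.] 377.0 [0.577  0.2406 0.1365 0.0181 4.9483]
green [235. 247.] 400.5 [0.5712 0.216  0.1523 0.018  4.9597]
green [245. 275.] 798.5 [0.5296 0.2004 0.2379 0.0421 4.9295]
green [253. 221.] 89.0 [0.6322 0.1744 0.0366 0.0189 0.5089]
green [264. 220.] 85.0 [0.6365 0.1496 0.0336 0.0189 4.5053]
green [277. 263.] 589.0 [0.537  0.1174 0.2371 0.017  4.8621]
blue [155. 238.] 220.5 [0.5986 0.4041 0.0182 0.0845 5.5726]
blue [413. 262.] 6309.0 [ 0.5361 -0.1964  0.2379  0.1484  4.9444]
blue [615. 211.] 24.5 [ 6.46000e-01 -6.83400e-01  4.88000e-02  1.04000e-02  5.99718e+01]
blue [320. 202.] 282.5 [0.6807 0.0141 0.0269 0.0704 4.4256]
blue 
[... 1902 characters left out ...]
7.5]), 1172.5, array([0.9193, 0.1538, 0.039 ]))
ch (array([345.4,  98.7,  28.9]), 2245.5, array([ 0.9283, -0.0503,  0.039 ]))
ch (array([354. ,  48.5,  16.6]), 192.0, array([ 1.0636, -0.0756,  0.039 ]))
ch (array([222.1,  52. ,  12.1]), 257.0, array([1.0597, 0.2512, 0.039 ]))
ch (array([292. ,  45.5,  15.7]), 285.5, array([1.0747, 0.078 , 0.039 ]))
ch (array([93.3, 55.6, 97.6]), 10117.5, array([1.0557, 0.5696, 0.039 ]))
ch (array([502.5,  75.5, 148.5]), 16212.5, array([ 0.9834, -0.4357,  0.039 ]))
lidpix [ 20  39 197] cheese [ 18  72 202] [ 21  40 203] [ 19  66 204]
lid [5.4120e-01 4.2000e-03 2.0840e-01 1.3160e-01 4.6396e+00]
bar 157.0 [5.3860e-01 4.1000e-03 1.3300e-02 6.5000e-02 4.3289e+00]
```

View pics/crop1.png

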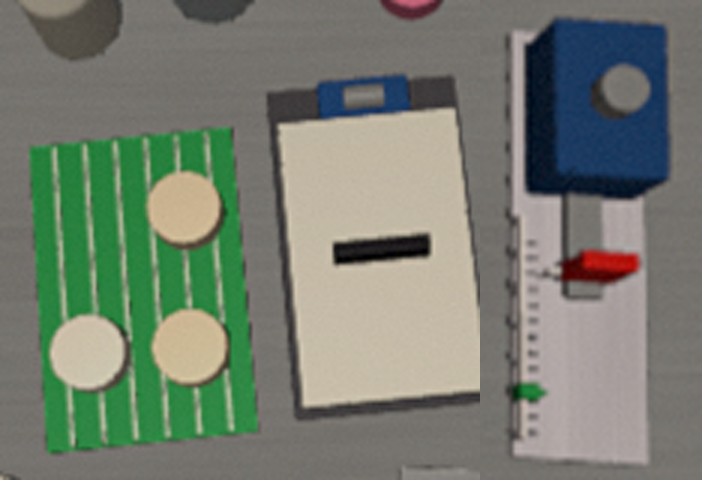

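The crop shows three pale cheeses on the green mat (one whiter, two cream, none brown or pink), so all three are meant. The lid bar is central, and the red handle is home with the green tip nearer the robot. Next I move above the lid.

drive_tool:
  rows:
    - {"delta_pos":[0.53,0.97,0],"rotation":[0,0,0.071],"jaw":45}
    - {"delta_pos":[0.53,0.97,0],"rotation":[0,0,0.071],"jaw":45}
    - {"delta_pos":[0.53,0.97,0],"rotation":[0,0,0.071],"jaw":45}
    - {"delta_pos":[0.53,0.97,0],"rotation":[0,0,0.071],"jaw":45}
    - {"delta_pos":[0.53,0.97,0],"rotation":[0,0,0.071],"jaw":45}
    - {"delta_pos":[0.53,0.97,0],"rotation":[0,0,0.071],"jaw":45}
    - {"delta_pos":[0.53,0.97,0],"rotation":[0,0,0.071],"jaw":45}
    - {"delta_pos":[0.53,0.97,0],"rotation":[0,0,0.071],"jaw":45}
    - {"delta_pos":[0.53,0.97,0],"rotation":[0,0,0.071],"jaw":45}
    - {"delta_pos":[0.53,0.97,0],"rotation":[0,0,0.071],"jaw":45}
    - {"delta_pos":[0.53,0.97,0],"rotation":[0,0,0.071],"jaw":45}
    - {"delta_pos":[0.53,0.97,0],"rotation":[0,0,0.071],"jaw":45}

```text
time_s: 1.65
position: [0.456, -0.1511, 0.2225]
tcp_rot: [0.676, 0.737, -0.0, 0.0]
ft_force: [1.3, -0.5, 0.3]
grip_width: 0.516
grasp_force: 0.0
```

```bash
python3 -c "
from h import *
s=st()"
```

```text
1.65 [ 0.456  -0.1511  0.2225] [[-0.086, 0.996, -0.0], [0.996, 0.086, -0.0], [-0.0, -0.0, -1.0]] [ 1.3 -0.5  0.3] 0.516 0.0
```

drive_tool:
  rows:
    - {"delta_pos":[0.525,0.97,0],"rotation":[0,0,0],"jaw":45}
    - {"delta_pos":[0.525,0.97,0],"rotation":[0,0,0],"jaw":45}
    - {"delta_pos":[0.525,0.97,0],"rotation":[0,0,0],"jaw":45}
    - {"delta_pos":[0.525,0.97,0],"rotation":[0,0,0],"jaw":45}
    - {"delta_pos":[0,0,0],"rotation":[0,0,0],"jaw":45}
    - {"delta_pos":[0,0,-0.8],"rotation":[0,0,0],"jaw":45}
    - {"delta_pos":[0,0,-0.8],"rotation":[0,0,0],"jaw":45}
    - {"delta_pos":[0,0,-0.8],"rotation":[0,0,0],"jaw":45}
    - {"delta_pos":[0,0,0],"rotation":[0,0,0],"jaw":45}

```text
time_s: 2.78
position: [0.5376, 0.0017, 0.1245]
tcp_rot: [0.678, 0.735, -0.002, -0.002]
ft_force: [0.0, 0.3, 0.4]
grip_width: 0.518
grasp_force: 0.0
```

```bash
python3 - <<'E'
from h import *
f=grab('scene'); g=grab('top')
p=proj(g,[.54,.004,.085]);q=proj(f,[.54,.004,.085]);print(p,q)
def cr(i,p):
    x,y=p.astype(int); return cv2.resize(i['img'][y-50:y+50,x-50:x+50],(400,400),interpolation=cv2.INTER_CUBIC)
cv2.imwrite('pics/c2.png',np.hstack([cr(g,p),cr(f,q)])[:,:,::-1]); st()
E
```

```text
[326.79426732 253.47821898] [319.12753005 238.68467453]
2.88 [0.5398 0.0023 0.1274] [[-0.082, 0.997, 0.0], [0.997, 0.082, -0.0], [-0.0, 0.0, -1.0]] [0.8 1.4 0.7] 0.515 0.0
```

View pics/c2.png

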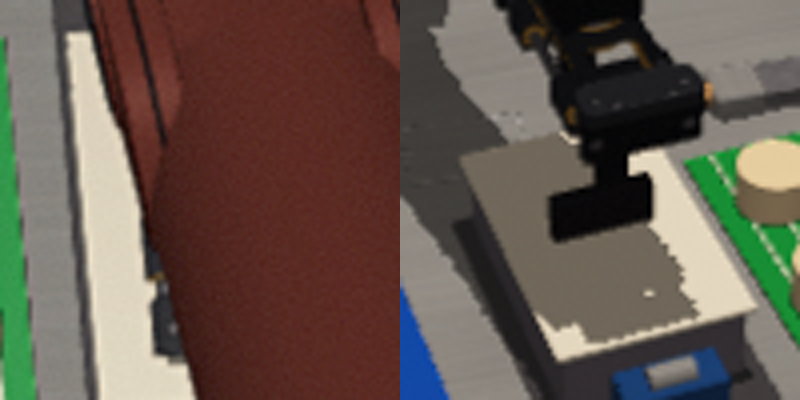

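The crop shows the fingers straddling the black bar and centred on it. I'll go down and close.

drive_tool:
  rows:
    - {"delta_pos":[0,0.03,-0.45],"rotation":[0,0,0],"jaw":45}
    - {"delta_pos":[0,0,-0.45],"rotation":[0,0,0],"jaw":45}
    - {"delta_pos":[0,0,-0.45],"rotation":[0,0,0],"jaw":45}
    - {"delta_pos":[0,0,0],"rotation":[0,0,0],"jaw":45}
    - {"delta_pos":[0,0,0],"rotation":[0,0,0],"jaw":0}
    - {"delta_pos":[0,0,0],"rotation":[0,0,0],"jaw":0}
    - {"delta_pos":[0,0,0],"rotation":[0,0,0],"jaw":0}
    - {"delta_pos":[0,0,0],"rotation":[0,0,0],"jaw":0}
    - {"delta_pos":[0,0,0],"rotation":[0,0,0],"jaw":0}

```text
time_s: 4.0
position: [0.54, 0.004, 0.0729]
tcp_rot: [0.677, 0.736, 0.0, 0.0]
ft_force: [-0.3, -0.4, 0.9]
grip_width: 0.131
grasp_force: 30.0
```

drive_tool:
  rows:
    - {"delta_pos":[0,0,0.12],"rotation":[0,0,0],"jaw":0}
    - {"delta_pos":[0,0,0.13],"rotation":[0,0,0],"jaw":0}
    - {"delta_pos":[0,0,0],"rotation":[0,0,0],"jaw":0}
    - {"delta_pos":[-0.033,0,0.14],"rotation":[0.003,-0.037,0],"jaw":0}
    - {"delta_pos":[-0.033,0,0.14],"rotation":[0.003,-0.037,0],"jaw":0}
    - {"delta_pos":[-0.033,0,0.14],"rotation":[0.003,-0.037,0],"jaw":0}
    - {"delta_pos":[-0.033,0,0.14],"rotation":[0.003,-0.037,0],"jaw":0}
    - {"delta_pos":[0,0,0],"rotation":[0,0,0],"jaw":0}
    - {"delta_pos":[0,0,0],"rotation":[0,0,0],"jaw":0}
    - {"delta_pos":[0,0,0],"rotation":[0,0,0],"jaw":0}

```text
time_s: 5.25
position: [0.5347, 0.0042, 0.1048]
tcp_rot: [0.673, 0.731, 0.085, 0.078]
ft_force: [-0.4, 0.8, -2.0]
grip_width: 0.134
grasp_force: 30.0
```

```bash
python3 - <<'E'
from h import *
f=grab('scene'); q=proj(f,[.54,.004,.085])
x,y=q.astype(int); cv2.imwrite('pics/c3.png',cv2.resize(f['img'][y-70:y+70,x-80:x+80],(480,420),interpolation=cv2.INTER_CUBIC)[:,:,::-1]); s=st(); print(np.degrees(np.arccos(-R.from_quat(s['tcp_rot']).as_matrix()[2,2])))
E
```

```text
5.3 [0.5346 0.0042 0.1047] [[-0.082, 0.97, 0.229], [0.997, 0.08, 0.019], [0.0, 0.23, -0.973]] [ 0.4  0.3 -2.2] 0.138 29.99980826396495
13.311216347977497
```

View pics/c3.png

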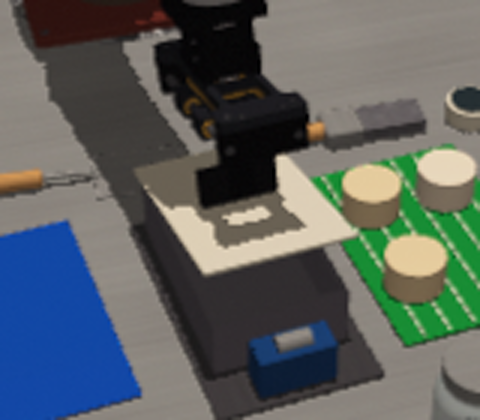

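The lid is tipped about 13° with its near end still at the rim. I'll level it and carry it to the blue mat.

drive_tool:
  rows:
    - {"delta_pos":[0,0,0.35],"rotation":[-0.003,0.037,0],"jaw":0}
    - {"delta_pos":[0,0,0.35],"rotation":[-0.003,0.037,0],"jaw":0}
    - {"delta_pos":[0,0,0.35],"rotation":[-0.003,0.037,0],"jaw":0}
    - {"delta_pos":[0,0,0.35],"rotation":[-0.003,0.037,0],"jaw":0}
    - {"delta_pos":[0,-0.8,0],"rotation":[0,0,0],"jaw":0}
    - {"delta_pos":[0,-0.8,0],"rotation":[0,0,0],"jaw":0}
    - {"delta_pos":[0,-0.8,0],"rotation":[0,0,0],"jaw":0}
    - {"delta_pos":[0,-0.8,0],"rotation":[0,0,0],"jaw":0}
    - {"delta_pos":[0,-0.8,0],"rotation":[0,0,0],"jaw":0}
    - {"delta_pos":[0,-0.8,0],"rotation":[0,0,0],"jaw":0}
    - {"delta_pos":[0,-0.2,0],"rotation":[0,0,0],"jaw":0}
    - {"delta_pos":[0,0,0],"rotation":[0,0,0],"jaw":0}

```text
time_s: 6.8
position: [0.5345, -0.1959, 0.1605]
tcp_rot: [0.678, 0.735, 0.0, -0.0]
ft_force: [-0.1, 0.5, -2.1]
grip_width: 0.138
grasp_force: 30.0
```

```bash
python3 - <<'E'
from meas import *
f=grab('scene','s4.png');g=grab('top')
for c in cheeses(g,roi=(200,205,290,325)): print(c)
st()
E
```

```text
(array([229.2, 287.2,  12.6]), 453.5, array([0.4758, 0.2214, 0.039 ]))
(array([262.8, 285. ,  12.7]), 456.5, array([0.4796, 0.1466, 0.039 ]))
(array([260.8, 238.8,  12.2]), 423.0, array([0.5849, 0.152 , 0.039 ]))
6.9 [ 0.5347 -0.1945  0.1608] [[-0.084, 0.996, -0.0], [0.996, 0.084, 0.001], [0.001, -0.0, -1.0]] [ 0.2 -0.  -1.9] 0.133 29.999946327880025
```

View pics/s4.png

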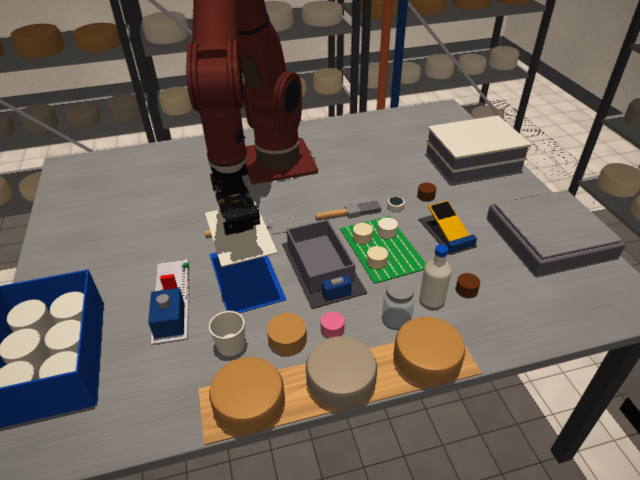

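The lid is held level above the blue mat, with the mat around (245,278). The tub is open and empty at (322,255). I'll lower the lid and release it.

drive_tool:
  rows:
    - {"delta_pos":[0,0,-0.75],"rotation":[0,0,0],"jaw":0}
    - {"delta_pos":[0,0,-0.75],"rotation":[0,0,0],"jaw":0}
    - {"delta_pos":[0,0,-0.75],"rotation":[0,0,0],"jaw":0}
    - {"delta_pos":[0,0,-0.75],"rotation":[0,0,0],"jaw":0}
    - {"delta_pos":[0,0,-0.15],"rotation":[0,0,0],"jaw":0}
    - {"delta_pos":[0,0,-0.15],"rotation":[0,0,0],"jaw":0}
    - {"delta_pos":[0,0,-0.06],"rotation":[0,0,0],"jaw":0}
    - {"delta_pos":[0,0,0],"rotation":[0,0,0],"jaw":0}

```text
time_s: 7.9
position: [0.5348, -0.1961, 0.0272]
tcp_rot: [0.677, 0.736, 0.0, 0.0]
ft_force: [0.0, 0.1, -1.9]
grip_width: 0.138
grasp_force: 30.0
```

drive_tool:
  rows:
    - {"delta_pos":[0,0,0],"rotation":[0,0,0],"jaw":45}
    - {"delta_pos":[0,0,0],"rotation":[0,0,0],"jaw":45}
    - {"delta_pos":[0,0,0],"rotation":[0,0,0],"jaw":45}
    - {"delta_pos":[0,0,0],"rotation":[0,0,0],"jaw":45}
    - {"delta_pos":[0,0,0.4],"rotation":[0,0,0],"jaw":45}
    - {"delta_pos":[0,0,0.8],"rotation":[0,0,0],"jaw":45}
    - {"delta_pos":[0,0,0.8],"rotation":[0,0,0],"jaw":45}
    - {"delta_pos":[0,0,0.8],"rotation":[0,0,0],"jaw":45}
    - {"delta_pos":[0,-0.8,0.8],"rotation":[0,0,0],"jaw":66}
    - {"delta_pos":[0,-0.8,0],"rotation":[0,0,0],"jaw":66}
    - {"delta_pos":[0,-0.8,0],"rotation":[0,0,0],"jaw":66}

```text
time_s: 9.28
position: [0.5347, -0.2931, 0.1725]
tcp_rot: [0.677, 0.736, 0.0, 0.001]
ft_force: [0.3, 0.2, -0.6]
grip_width: 0.731
grasp_force: 0.0
```

```bash
python3 - <<'E'
from meas import *
g=grab('top','t5.png');f=grab('scene')
for c in cheeses(g,roi=(200,205,290,325)): print(c)
# lid on mat, seen from the scene camera (plate top z .020) 
m=cv2.inRange(f['img'],(140,130,110),(255,255,255));k=np.zeros_like(m);k[190:310,195:290]=1;m*=k
c=max(cv2.findContours(m,cv2.RETR_EXTERNAL,cv2.CHAIN_APPROX_NONE)[0],key=cv2.contourArea);print('lid scene',rect(f,c,.020))
# tub cavity/rim: clip head blue top
st()
E
```

```text
(array([228.9, 287.1,  12.4]), 449.0, array([0.4762, 0.2219, 0.039 ]))
(array([262.8, 285. ,  12.6]), 450.5, array([0.4797, 0.1468, 0.039 ]))
(array([260.8, 238.8,  12.2]), 424.5, array([0.5849, 0.152 , 0.039 ]))
lid scene [ 0.4232 -0.1425  0.1721  0.4821 77.4244]
9.38 [ 0.5333 -0.2965  0.1715] [[-0.077, 0.997, 0.0], [0.997, 0.077, -0.002], [-0.002, 0.0, -1.0]] [-0.2 -0.2  0.7] 0.749 0.0
```

View pics/t5.png

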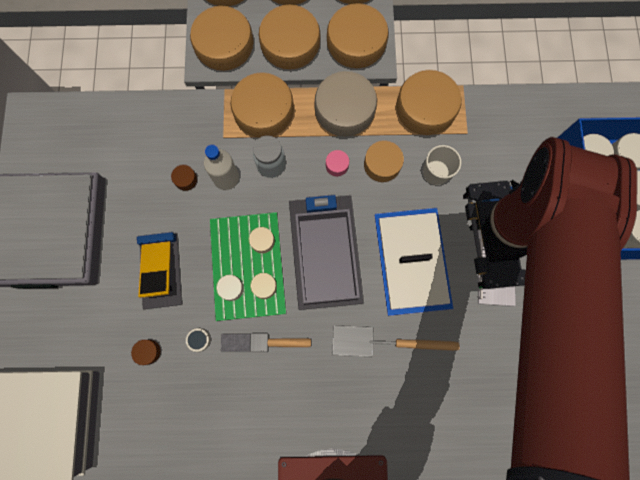

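The lid lies handle up inside the blue mat at (415,260), and the open tub is at (327,257). I'll measure the tub and the lid.

```bash
python3 - <<'E'
from meas import *
g=grab('top'); im=g['img'].astype(int)
print('row265',[(c,im[265,c].sum()//3) for c in range(290,366)])
print('col327',[(r,im[r,327].sum()//3) for r in range(194,312)])
m=cv2.inRange(g['img'],(140,130,110),(255,255,255));k=np.zeros_like(m);k[200:320,372:460]=1;m*=k
c=max(cv2.findContours(m,cv2.RETR_EXTERNAL,cv2.CHAIN_APPROX_NONE)[0],key=cv2.contourArea);print('lid',rect(g,c,.020))
b=cv2.inRange(g['img'],(0,0,0),(45,45,45));k[:]=0;k[245:275,390:440]=1;b*=k
for c in cv2.findContours(b,cv2.RETR_EXTERNAL,cv2.CHAIN_APPROX_NONE)[0]: print('bar',cv2.contourArea(c),rect(g,c,.054))
E
```

```text
row265 [(290, np.int64(125)), (291, np.int64(125)), (292, np.int64(127)), (293, np.int64(122)), (294, np.int64(85)), (295, np.int64(65)), (296, np.int64(71)), (297, np.int64(72)), (298, np.int64(69)), (299, np.int64(81)), (300, np.int64(111)), (301, np.int64(112)), (302, np.int64(92)), (303, np.int64(116)), (304, np.int64(120)), (305, np.int64(117)), (306, np.int64(119)), (307, np.int64(119)), (308, np.int64(115)), (309, np.int64(118)), (310, np.int64(118)), (311, np.int64(116)), (312, np.int64(119)), (313, np.int64(117)), (314, np.int64(118)), (315, np.int64(119)), (316, np.int64(115)), (317, np.int64(118)), (318, np.int64(118)), (319, np.int64(119)), (320, np.int64(119)), (321, np.int64(116)), (322, np.int64(117)), (323, np.int64(117)), (324, np.int64(118)), (325, np.int64(119)), (326, np.int64(117)), (327, np.int64(118)), (328, np.int64(118)), (329, np.int64(118)), (330, np.int64(118)), (331, np.int64(118)), (332, np.int64(118)), (333, np.int64(117)), (334, np.int64(117)), (335, np.int64(117)), (336, np.int64(118)), (337, np.int64(119)), (338, np.int64(118)), (339, np.int64(117)),
[... 2542 characters left out ...]
np.int64(122)), (285, np.int64(120)), (286, np.int64(118)), (287, np.int64(122)), (288, np.int64(120)), (289, np.int64(119)), (290, np.int64(121)), (291, np.int64(121)), (292, np.int64(120)), (293, np.int64(120)), (294, np.int64(122)), (295, np.int64(121)), (296, np.int64(121)), (297, np.int64(122)), (298, np.int64(123)), (299, np.int64(125)), (300, np.int64(104)), (301, np.int64(66)), (302, np.int64(42)), (303, np.int64(63)), (304, np.int64(77)), (305, np.int64(75)), (306, np.int64(66)), (307, np.int64(90)), (308, np.int64(118)), (309, np.int64(128)), (310, np.int64(125)), (311, np.int64(125))]
lid [ 0.5345 -0.1958  0.212   0.1331  4.7294]
bar 131.5 [ 0.5318 -0.193   0.0121  0.0703  5.4682]
```

```bash
python3 - <<'E'
from meas import *
g=grab('top')
l=onz(g,299.2,265,.061);r=onz(g,356,265,.061);t=onz(g,327,210.6,.061);b=onz(g,327,300.4,.061)
print(l,r,(l+r)/2,np.hypot(*(l-r)[:2]));print(t,b,(t+b)/2,np.hypot(*(t-b)[:2]))
# point on lid axis: y centre at centre x
c=(l+r)/2; print('y at x=.541', c[1]+(.541-c[0])*np.tan(np.radians(4.8)))
# gauge: marker tip / handle / index candidates
st()
cc=[]
E
```

```text
[0.51971537 0.06456823 0.061     ] [ 0.51766559 -0.06022418  0.061     ] [0.51869048 0.00217202 0.061     ] 0.12480923899301828
[0.64256747 0.00082493 0.061     ] [0.44123534 0.00513846 0.061     ] [0.5419014  0.00298169 0.061     ] 0.2013783340901523
y at x=.541 0.004045407233657944
9.47 [ 0.5344 -0.2923  0.1713] [[-0.081, 0.997, 0.001], [0.997, 0.081, 0.0], [0.0, 0.001, -1.0]] [-0.5 -0.2  0.6] 0.756 0.0
```

drive_tool:
  rows:
    - {"delta_pos":[0.105,0.925,0],"rotation":[0,0,0.083],"jaw":70}
    - {"delta_pos":[0.105,0.925,0],"rotation":[0,0,0.083],"jaw":70}
    - {"delta_pos":[0.105,0.925,0],"rotation":[0,0,0.083],"jaw":70}
    - {"delta_pos":[0.105,0.925,0],"rotation":[0,0,0.083],"jaw":70}
    - {"delta_pos":[0.105,0.925,0],"rotation":[0,0,0.083],"jaw":70}
    - {"delta_pos":[0.105,0.925,0],"rotation":[0,0,0.083],"jaw":70}
    - {"delta_pos":[0.105,0.925,0],"rotation":[0,0,0.083],"jaw":70}
    - {"delta_pos":[0.105,0.925,0],"rotation":[0,0,0.083],"jaw":70}
    - {"delta_pos":[0.105,0.925,0],"rotation":[0,0,0.083],"jaw":70}
    - {"delta_pos":[0.105,0.925,0],"rotation":[0,0,0.083],"jaw":70}
    - {"delta_pos":[0.105,0.925,0],"rotation":[0,0,0.083],"jaw":70}
    - {"delta_pos":[0.105,0.925,0],"rotation":[0,0,0.083],"jaw":70}

```text
time_s: 10.98
position: [0.5841, 0.1545, 0.1714]
tcp_rot: [-0.041, 0.999, -0.0, 0.0]
ft_force: [-0.2, -0.2, 0.1]
grip_width: 0.803
grasp_force: 0.0
```

```bash
python3 - <<'E'
from meas import *
g=grab('top');f=grab('scene')
for c in cheeses(g,roi=(200,205,290,325)): print(c)
for p in [(.585,.152,.039),(.4797,.1468,.039),(.4762,.2219,.039)]: print(proj(f,p))
for c in cheeses(f,roi=(335,205,430,290)): print(c)
s=st();print(np.round(s['q'],2))
E
```

```text
(array([229. , 287.1,  12.5]), 451.0, array([0.4762, 0.2218, 0.039 ]))
[377.59616423 252.13310598]
[362.92667607 228.28976901]
[387.62821855 222.76398713]
(array([404. , 280.5,  19. ]), 415.0, array([0.7028, 0.1789, 0.039 ]))
(array([353. , 225.5,  19.1]), 363.0, array([0.46  , 0.1239, 0.039 ]))
(array([409.9, 233.6,  33.4]), 1286.0, array([0.5385, 0.2636, 0.039 ]))
11.07 [0.5832 0.1586 0.1715] [[-0.996, -0.087, 0.0], [-0.087, 0.996, 0.003], [-0.001, 0.003, -1.0]] [-0.1 -0.1 -0.1] 0.807 0.0
[ 0.36  0.4  -0.88  1.61  0.32  1.28  1.08]
```

drive_tool:
  rows:
    - {"delta_pos":[0,0,0],"rotation":[0,0,0],"jaw":70}
    - {"delta_pos":[0,0,-0.6],"rotation":[0,0,0],"jaw":70}
    - {"delta_pos":[0,0,-0.8],"rotation":[0,0,0],"jaw":70}
    - {"delta_pos":[0,0,-0.8],"rotation":[0,0,0],"jaw":70}
    - {"delta_pos":[0,0,-0.6],"rotation":[0,0,0],"jaw":70}
    - {"delta_pos":[0,0,0],"rotation":[0,0,0],"jaw":70}
    - {"delta_pos":[0,0,0],"rotation":[0,0,0],"jaw":70}

```text
time_s: 11.95
position: [0.5853, 0.1516, 0.0598]
tcp_rot: [-0.037, 0.999, -0.0, 0.001]
ft_force: [0.6, -0.3, -0.6]
grip_width: 0.805
grasp_force: 0.0
```

Well centred. I'll descend and close.

drive_tool:
  rows:
    - {"delta_pos":[0,0,-0.45],"rotation":[0,0,0],"jaw":70}
    - {"delta_pos":[0,0,-0.45],"rotation":[0,0,0],"jaw":70}
    - {"delta_pos":[0,0,-0.35],"rotation":[0,0,0],"jaw":70}
    - {"delta_pos":[0,0,0],"rotation":[0,0,0],"jaw":70}
    - {"delta_pos":[0,0,0],"rotation":[0,0,0],"jaw":40}
    - {"delta_pos":[0,0,0],"rotation":[0,0,0],"jaw":40}
    - {"delta_pos":[0,0,0],"rotation":[0,0,0],"jaw":40}
    - {"delta_pos":[0,0,0],"rotation":[0,0,0],"jaw":40}

```text
time_s: 12.95
position: [0.585, 0.152, 0.0089]
tcp_rot: [-0.038, 0.999, 0.0, 0.0]
ft_force: [-0.9, -0.7, 1.9]
grip_width: 0.638
grasp_force: 30.0
```

drive_tool:
  rows:
    - {"delta_pos":[0,0,0.5],"rotation":[0,0,0],"jaw":40}
    - {"delta_pos":[0,0,0.7],"rotation":[0,0,0],"jaw":40}
    - {"delta_pos":[0,0,0.7],"rotation":[0,0,0],"jaw":40}
    - {"delta_pos":[0,0,0.6],"rotation":[0,0,0],"jaw":40}
    - {"delta_pos":[0.06,-0.5,0],"rotation":[0,0,0],"jaw":40}
    - {"delta_pos":[0.1,-0.7,0],"rotation":[0,0,0],"jaw":40}
    - {"delta_pos":[0.1,-0.7,0],"rotation":[0,0,0],"jaw":40}
    - {"delta_pos":[0.1,-0.7,0],"rotation":[0,0,0],"jaw":40}
    - {"delta_pos":[0.1,-0.7,0],"rotation":[0,0,0],"jaw":40}
    - {"delta_pos":[0,-0.28,0],"rotation":[0,0,0],"jaw":40}
    - {"delta_pos":[0,0,0],"rotation":[0,0,0],"jaw":40}
    - {"delta_pos":[0,0,0],"rotation":[0,0,0],"jaw":40}

```text
time_s: 14.45
position: [0.6029, 0.0101, 0.1086]
tcp_rot: [-0.039, 0.999, 0.0, -0.0]
ft_force: [0.5, 0.0, -1.4]
grip_width: 0.635
grasp_force: 30.0
```

drive_tool:
  rows:
    - {"delta_pos":[0,-0.03,-0.5],"rotation":[0,0,0],"jaw":40}
    - {"delta_pos":[0,0,-0.6],"rotation":[0,0,0],"jaw":40}
    - {"delta_pos":[0,0,-0.6],"rotation":[0,0,0],"jaw":40}
    - {"delta_pos":[0,0,-0.45],"rotation":[0,0,0],"jaw":40}
    - {"delta_pos":[0,0,-0.15],"rotation":[0,0,0],"jaw":40}
    - {"delta_pos":[0,0,0],"rotation":[0,0,0],"jaw":40}
    - {"delta_pos":[0,0,0],"rotation":[0,0,0],"jaw":40}

```text
time_s: 15.32
position: [0.6036, 0.0077, 0.017]
tcp_rot: [-0.038, 0.999, 0.0, 0.0]
ft_force: [-0.2, 0.6, -0.9]
grip_width: 0.638
grasp_force: 30.0
```

drive_tool:
  rows:
    - {"delta_pos":[0,0,-0.03],"rotation":[0,0,0],"jaw":40}
    - {"delta_pos":[0,0,0],"rotation":[0,0,0],"jaw":70}
    - {"delta_pos":[0,0,0],"rotation":[0,0,0],"jaw":70}
    - {"delta_pos":[0,0,0],"rotation":[0,0,0],"jaw":70}
    - {"delta_pos":[0,0,0.5],"rotation":[0,0,0],"jaw":70}
    - {"delta_pos":[0,0,0.7],"rotation":[0,0,0],"jaw":70}
    - {"delta_pos":[0,0,0.7],"rotation":[0,0,0],"jaw":70}
    - {"delta_pos":[0,0,0.7],"rotation":[0,0,0],"jaw":70}
    - {"delta_pos":[0,0,0.7],"rotation":[0,0,0],"jaw":70}
    - {"delta_pos":[0,0,0],"rotation":[0,0,0],"jaw":70}
    - {"delta_pos":[0,0,0],"rotation":[0,0,0],"jaw":70}

```text
time_s: 16.7
position: [0.603, 0.0075, 0.1476]
tcp_rot: [-0.038, 0.999, -0.0, 0.0]
ft_force: [0.3, 0.1, -0.2]
grip_width: 0.802
grasp_force: 0.0
```

```bash
python3 - <<'E'
from meas import *
g=grab('top','t6.png')
for c in cheeses(g,roi=(190,190,295,340)): print(c)
f=grab('scene'); p=proj(f,[.6033,.0086,.045]).astype(int);print(p)
for c in cheeses(f,.045,roi=(270,210,420,310)): print(c)
s=st();print(np.round(s['q'],2))
E
```

```text
(array([229.2, 287.2,  12.6]), 453.5, array([0.4758, 0.2214, 0.039 ]))
(array([262.8, 285. ,  12.7]), 457.5, array([0.4796, 0.1466, 0.039 ]))
[327 265]
(array([289. , 306. ,  19.2]), 286.5, array([ 0.7111, -0.1171,  0.045 ]))
(array([281.5, 278.5,  14.1]), 172.0, array([ 0.6161, -0.1152,  0.045 ]))
(array([373.5, 291. ,  48.9]), 1532.5, array([0.7208, 0.0915, 0.045 ]))
(array([360.3, 224.1,  13.3]), 272.0, array([0.4669, 0.1431, 0.045 ]))
(array([402.7, 229. ,  25. ]), 806.5, array([0.5207, 0.249 , 0.045 ]))
(array([282. , 218.5,  12.4]), 200.5, array([ 0.3792, -0.0636,  0.045 ]))
16.8 [0.6026 0.0075 0.1467] [[-0.997, -0.076, -0.001], [-0.076, 0.997, -0.0], [0.001, 0.0, -1.0]] [-0.   0.4  0. ] 0.806 0.0
[ 0.58  0.41 -0.83  1.65  0.32  1.23  1.32]
```

drive_tool:
  rows:
    - {"delta_pos":[-0.45,0.765,0],"rotation":[0,0,-0.086],"jaw":70}
    - {"delta_pos":[-0.45,0.765,0],"rotation":[0,0,-0.086],"jaw":70}
    - {"delta_pos":[-0.45,0.765,0],"rotation":[0,0,-0.086],"jaw":70}
    - {"delta_pos":[-0.45,0.765,0],"rotation":[0,0,-0.086],"jaw":70}
    - {"delta_pos":[-0.45,0.765,0],"rotation":[0,0,-0.086],"jaw":70}
    - {"delta_pos":[-0.45,0.765,0],"rotation":[0,0,-0.086],"jaw":70}
    - {"delta_pos":[-0.465,0.765,0],"rotation":[0,0,-0.086],"jaw":70}
    - {"delta_pos":[0,0,0],"rotation":[0,0,0],"jaw":70}
    - {"delta_pos":[0,0,-0.7],"rotation":[0,0,0],"jaw":70}
    - {"delta_pos":[0,0,-0.7],"rotation":[0,0,0],"jaw":70}
    - {"delta_pos":[0,0,-0.7],"rotation":[0,0,0],"jaw":70}
    - {"delta_pos":[0,0,0],"rotation":[0,0,0],"jaw":70}

```text
time_s: 18.3
position: [0.4752, 0.2203, 0.0612]
tcp_rot: [0.421, 0.907, -0.002, -0.002]
ft_force: [0.1, 1.1, -0.2]
grip_width: 0.805
grasp_force: 0.0
```

drive_tool:
  rows:
    - {"delta_pos":[0,0,0],"rotation":[0,0,0],"jaw":70}
    - {"delta_pos":[0,0,0],"rotation":[0,0,0],"jaw":70}

```text
time_s: 18.55
position: [0.4774, 0.2219, 0.0645]
tcp_rot: [0.421, 0.907, 0.001, 0.001]
ft_force: [-0.0, 0.2, 0.4]
grip_width: 0.805
grasp_force: 0.0
```

```bash
python3 - <<'E'
from meas import *
f=grab('scene')
p=proj(f,[.478,.185,.04]).astype(int)
a=cv2.resize(f['img'][p[1]-40:p[1]+40,p[0]-50:p[0]+50],(500,400),interpolation=cv2.INTER_CUBIC)
cv2.imwrite('pics/c7.png',a[:,:,::-1]); st()
E
```

```text
18.6 [0.4773 0.222  0.0644] [[-0.645, 0.764, 0.002], [0.764, 0.645, 0.0], [-0.001, 0.002, -1.0]] [-0.9  0.8 -0.1] 0.803 0.0
```

View pics/c7.png

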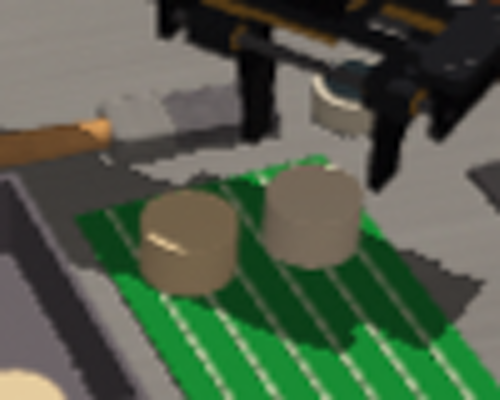

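The fingers straddle the whiter cheese and clear its neighbour. The first cheese is visible in the tub at the lower left.

drive_tool:
  rows:
    - {"delta_pos":[-0.03,0,-0.5],"rotation":[0,0,0],"jaw":70}
    - {"delta_pos":[0,0,-0.5],"rotation":[0,0,0],"jaw":70}
    - {"delta_pos":[0,0,-0.38],"rotation":[0,0,0],"jaw":70}
    - {"delta_pos":[0,0,0],"rotation":[0,0,0],"jaw":70}
    - {"delta_pos":[0,0,0],"rotation":[0,0,0],"jaw":40}
    - {"delta_pos":[0,0,0],"rotation":[0,0,0],"jaw":40}
    - {"delta_pos":[0,0,0],"rotation":[0,0,0],"jaw":40}
    - {"delta_pos":[0,0,0],"rotation":[0,0,0],"jaw":40}

```text
time_s: 19.6
position: [0.4753, 0.2217, 0.0081]
tcp_rot: [0.421, 0.907, -0.0, 0.0]
ft_force: [0.1, -0.6, -1.0]
grip_width: 0.633
grasp_force: 30.0
```

drive_tool:
  rows:
    - {"delta_pos":[0,0,0.5],"rotation":[0,0,0],"jaw":40}
    - {"delta_pos":[0,0,0.7],"rotation":[0,0,0],"jaw":40}
    - {"delta_pos":[0,0,0.7],"rotation":[0,0,0],"jaw":40}
    - {"delta_pos":[0,0,0.6],"rotation":[0,0,0],"jaw":40}
    - {"delta_pos":[0,0,0],"rotation":[0,0,0],"jaw":40}
    - {"delta_pos":[0,0,0],"rotation":[0,0,0],"jaw":40}

```text
time_s: 20.35
position: [0.4752, 0.2215, 0.1081]
tcp_rot: [0.421, 0.907, -0.0, 0.0]
ft_force: [-0.4, 0.1, -0.7]
grip_width: 0.642
grasp_force: 30.0
```

drive_tool:
  rows:
    - {"delta_pos":[0.014,-0.7,0],"rotation":[0,0,0.075],"jaw":40}
    - {"delta_pos":[0.014,-0.7,0],"rotation":[0,0,0.075],"jaw":40}
    - {"delta_pos":[0.014,-0.7,0],"rotation":[0,0,0.075],"jaw":40}
    - {"delta_pos":[0.014,-0.7,0],"rotation":[0,0,0.075],"jaw":40}
    - {"delta_pos":[0.014,-0.7,0],"rotation":[0,0,0.075],"jaw":40}
    - {"delta_pos":[0.014,-0.7,0],"rotation":[0,0,0.075],"jaw":40}
    - {"delta_pos":[0.014,-0.7,0],"rotation":[0,0,0.075],"jaw":40}
    - {"delta_pos":[0.014,-0.68,0],"rotation":[0,0,0.075],"jaw":40}
    - {"delta_pos":[0,0,0],"rotation":[0,0,0],"jaw":40}
    - {"delta_pos":[0,0,0],"rotation":[0,0,0],"jaw":40}
    - {"delta_pos":[0,0,0],"rotation":[0,0,0],"jaw":40}

```text
time_s: 21.72
position: [0.4796, -0.0004, 0.1079]
tcp_rot: [-0.037, 0.999, 0.0, -0.0]
ft_force: [-0.1, 0.8, -1.0]
grip_width: 0.637
grasp_force: 30.0
```

drive_tool:
  rows:
    - {"delta_pos":[0,-0.02,-0.5],"rotation":[0,0,0],"jaw":40}
    - {"delta_pos":[0,0,-0.6],"rotation":[0,0,0],"jaw":40}
    - {"delta_pos":[0,0,-0.6],"rotation":[0,0,0],"jaw":40}
    - {"delta_pos":[0,0,-0.45],"rotation":[0,0,0],"jaw":40}
    - {"delta_pos":[0,0,-0.15],"rotation":[0,0,0],"jaw":40}
    - {"delta_pos":[0,0,-0.03],"rotation":[0,0,0],"jaw":40}
    - {"delta_pos":[0,0,0],"rotation":[0,0,0],"jaw":40}

```text
time_s: 22.6
position: [0.4803, -0.0022, 0.0156]
tcp_rot: [-0.036, 0.999, -0.0, 0.0]
ft_force: [-0.4, 0.7, -1.0]
grip_width: 0.637
grasp_force: 30.0
```

drive_tool:
  rows:
    - {"delta_pos":[0,0,0],"rotation":[0,0,0],"jaw":70}
    - {"delta_pos":[0,0,0],"rotation":[0,0,0],"jaw":70}
    - {"delta_pos":[0,0,0],"rotation":[0,0,0],"jaw":70}
    - {"delta_pos":[0,0,0.5],"rotation":[0,0,0],"jaw":70}
    - {"delta_pos":[0,0,0.7],"rotation":[0,0,0],"jaw":70}
    - {"delta_pos":[0,0,0.7],"rotation":[0,0,0],"jaw":70}
    - {"delta_pos":[0,0,0.7],"rotation":[0,0,0],"jaw":70}
    - {"delta_pos":[0,0,0.7],"rotation":[0,0,0],"jaw":70}
    - {"delta_pos":[0,0,0],"rotation":[0,0,0],"jaw":70}
    - {"delta_pos":[0,0,0],"rotation":[0,0,0],"jaw":70}

```text
time_s: 23.85
position: [0.4797, -0.0023, 0.1472]
tcp_rot: [-0.036, 0.999, -0.0, 0.0]
ft_force: [0.2, -0.7, -0.1]
grip_width: 0.808
grasp_force: 0.0
```

```bash
python3 - <<'E'
from meas import *
g=grab('top')
for c in cheeses(g,roi=(190,190,295,340)): print(c)
f=grab('scene','s8.png')
st()
E
```

```text
(array([262.8, 285. ,  12.6]), 450.5, array([0.4797, 0.1468, 0.039 ]))
23.95 [ 0.4793 -0.0022  0.1465] [[-0.997, -0.073, -0.001], [-0.073, 0.997, 0.0], [0.001, 0.0, -1.0]] [ 0.1 -0.1 -0.4] 0.803 0.0
```

drive_tool:
  rows:
    - {"delta_pos":[0.01,0.75,0],"rotation":[0,0,0],"jaw":70}
    - {"delta_pos":[0,0.75,0],"rotation":[0,0,0],"jaw":70}
    - {"delta_pos":[0,0.75,0],"rotation":[0,0,0],"jaw":70}
    - {"delta_pos":[0,0.75,0],"rotation":[0,0,0],"jaw":70}
    - {"delta_pos":[0,0.725,0],"rotation":[0,0,0],"jaw":70}
    - {"delta_pos":[0,0,0],"rotation":[0,0,0],"jaw":70}
    - {"delta_pos":[0,0,-0.7],"rotation":[0,0,0],"jaw":70}
    - {"delta_pos":[0,0,-0.7],"rotation":[0,0,0],"jaw":70}
    - {"delta_pos":[0,0,-0.7],"rotation":[0,0,0],"jaw":70}
    - {"delta_pos":[0,0,0],"rotation":[0,0,0],"jaw":70}
    - {"delta_pos":[0,0,0],"rotation":[0,0,0],"jaw":70}

```text
time_s: 25.32
position: [0.4805, 0.1466, 0.0636]
tcp_rot: [-0.036, 0.999, 0.0, 0.0]
ft_force: [-0.0, 0.0, 0.1]
grip_width: 0.804
grasp_force: 0.0
```

```bash
python3 - <<'E'
from meas import *
f=grab('scene')
p=proj(f,[.5,.10,.04]).astype(int)
a=cv2.resize(f['img'][p[1]-50:p[1]+50,p[0]-65:p[0]+65],(520,400),interpolation=cv2.INTER_CUBIC)
cv2.imwrite('pics/c9.png',a[:,:,::-1]); st()
E
```

```text
25.38 [0.4809 0.1467 0.064 ] [[-0.997, -0.072, 0.001], [-0.072, 0.997, 0.0], [-0.001, 0.0, -1.0]] [-0.2  0.7  0.8] 0.804 0.0
```

View pics/c9.png

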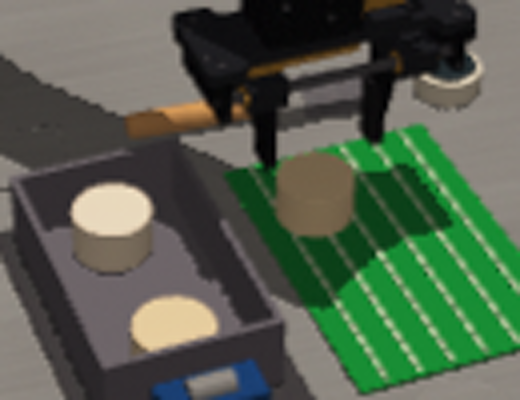

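Two cheeses stand flat in the tub at either end. The third is between the fingers.

drive_tool:
  rows:
    - {"delta_pos":[-0.02,0,-0.5],"rotation":[0,0,0],"jaw":70}
    - {"delta_pos":[0,0,-0.5],"rotation":[0,0,0],"jaw":70}
    - {"delta_pos":[0,0,-0.37],"rotation":[0,0,0],"jaw":70}
    - {"delta_pos":[0,0,0],"rotation":[0,0,0],"jaw":70}
    - {"delta_pos":[0,0,0],"rotation":[0,0,0],"jaw":40}
    - {"delta_pos":[0,0,0],"rotation":[0,0,0],"jaw":40}
    - {"delta_pos":[0,0,0],"rotation":[0,0,0],"jaw":40}
    - {"delta_pos":[0,0,0],"rotation":[0,0,0],"jaw":40}

```text
time_s: 26.38
position: [0.4795, 0.1467, 0.0082]
tcp_rot: [-0.036, 0.999, -0.0, 0.0]
ft_force: [-0.8, 0.2, -0.6]
grip_width: 0.636
grasp_force: 30.0
```

drive_tool:
  rows:
    - {"delta_pos":[0,0,0.5],"rotation":[0,0,0],"jaw":40}
    - {"delta_pos":[0,0,0.7],"rotation":[0,0,0],"jaw":40}
    - {"delta_pos":[0,0,0.7],"rotation":[0,0,0],"jaw":40}
    - {"delta_pos":[0,0,0.6],"rotation":[0,0,0],"jaw":40}
    - {"delta_pos":[0.31,-0.716,0],"rotation":[0,0,0],"jaw":40}
    - {"delta_pos":[0.31,-0.716,0],"rotation":[0,0,0],"jaw":40}
    - {"delta_pos":[0.31,-0.716,0],"rotation":[0,0,0],"jaw":40}
    - {"delta_pos":[0.31,-0.716,0],"rotation":[0,0,0],"jaw":40}
    - {"delta_pos":[0.31,-0.716,0],"rotation":[0,0,0],"jaw":40}
    - {"delta_pos":[0,0,0],"rotation":[0,0,0],"jaw":40}
    - {"delta_pos":[0,0,0],"rotation":[0,0,0],"jaw":40}
    - {"delta_pos":[0,0,0],"rotation":[0,0,0],"jaw":40}

```text
time_s: 27.88
position: [0.5413, 0.0047, 0.1087]
tcp_rot: [-0.037, 0.999, 0.0, 0.0]
ft_force: [-0.4, 0.6, -0.9]
grip_width: 0.637
grasp_force: 30.0
```

drive_tool:
  rows:
    - {"delta_pos":[0,-0.03,-0.5],"rotation":[0,0,0],"jaw":40}
    - {"delta_pos":[0,0,-0.6],"rotation":[0,0,0],"jaw":40}
    - {"delta_pos":[0,0,-0.6],"rotation":[0,0,0],"jaw":40}
    - {"delta_pos":[0,0,-0.45],"rotation":[0,0,0],"jaw":40}
    - {"delta_pos":[0,0,-0.15],"rotation":[0,0,0],"jaw":40}
    - {"delta_pos":[0,0,-0.04],"rotation":[0,0,0],"jaw":40}
    - {"delta_pos":[0,0,0],"rotation":[0,0,0],"jaw":40}

```text
time_s: 28.75
position: [0.5419, 0.0024, 0.0151]
tcp_rot: [-0.036, 0.999, -0.0, 0.0]
ft_force: [-0.1, 0.0, -0.1]
grip_width: 0.637
grasp_force: 30.0
```

drive_tool:
  rows:
    - {"delta_pos":[0,0,0],"rotation":[0,0,0],"jaw":70}
    - {"delta_pos":[0,0,0],"rotation":[0,0,0],"jaw":70}
    - {"delta_pos":[0,0,0],"rotation":[0,0,0],"jaw":70}
    - {"delta_pos":[0,0,0.5],"rotation":[0,0,0],"jaw":70}
    - {"delta_pos":[0,0,0.8],"rotation":[0,0,0],"jaw":70}
    - {"delta_pos":[0,0,0.8],"rotation":[0,0,0],"jaw":70}
    - {"delta_pos":[0,0,0.8],"rotation":[0,0,0],"jaw":70}
    - {"delta_pos":[0,-0.8,0.8],"rotation":[0,0,-0.08],"jaw":70}
    - {"delta_pos":[0,-0.8,0],"rotation":[0,0,-0.08],"jaw":70}
    - {"delta_pos":[0,-0.8,0],"rotation":[0,0,-0.08],"jaw":70}
    - {"delta_pos":[0,-0.8,0],"rotation":[0,0,-0.08],"jaw":70}
    - {"delta_pos":[0,-0.8,0],"rotation":[0,0,-0.08],"jaw":70}

```text
time_s: 30.25
position: [0.5416, -0.1584, 0.1642]
tcp_rot: [0.276, 0.961, 0.0, 0.001]
ft_force: [0.1, 0.5, -0.2]
grip_width: 0.805
grasp_force: 0.0
```

```bash
python3 - <<'E'
from meas import *
g=grab('top')
for c in cheeses(g,.045,roi=(190,190,360,312)): print(c, np.round(R.from_euler('z',-4.7,degrees=True).apply(c[2]-[.5415,.0035,0])[:2],4))
f=grab('scene')
a=cv2.resize(f['img'][205:305,270:400],(520,400),interpolation=cv2.INTER_CUBIC)
b=cv2.resize(g['img'][190:310,280:370],(300,400),interpolation=cv2.INTER_CUBIC)
cv2.imwrite('pics/c10.png',np.hstack([b,a])[:,:,::-1]); s=st();print(np.round(s['q'],2))
E
```

```text
(array([329.2, 283. ,  12.9]), 481.5, array([ 0.4809, -0.0009,  0.045 ])) [-0.0608  0.0006]
(array([326.7, 255.9,  12.8]), 470.0, array([0.5419, 0.0033, 0.045 ])) [ 0.0004 -0.0002]
(array([323.9, 229. ,  12.5]), 456.0, array([0.6039, 0.0084, 0.045 ])) [ 0.0626 -0.0002]
30.35 [ 0.5411 -0.1618  0.1637] [[-0.845, 0.534, 0.001], [0.534, 0.845, -0.002], [-0.001, -0.001, -1.0]] [ 0.2 -0.9  0.2] 0.805 0.0
[ 0.8   0.27 -0.69  1.73  0.18  1.21  1.07]
```

View pics/c10.png

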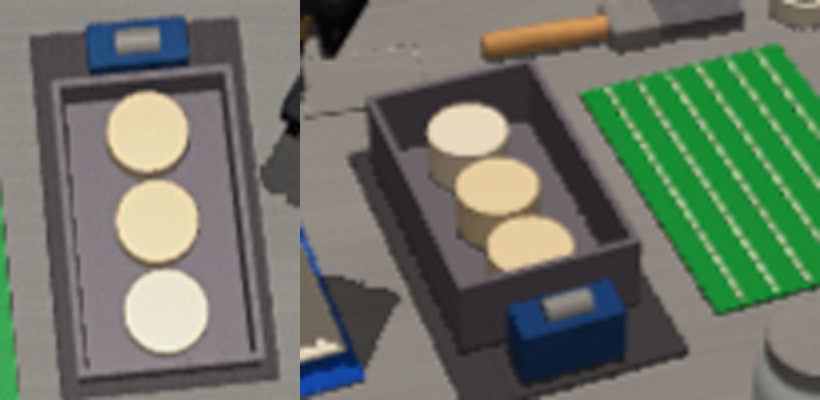

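All three cheeses stand flat in a row in the tub. I'll fetch the lid.

drive_tool:
  rows:
    - {"delta_pos":[-0.027,-0.14,0],"rotation":[0,0,-0.098],"jaw":45}
    - {"delta_pos":[-0.027,-0.14,0],"rotation":[0,0,-0.098],"jaw":45}
    - {"delta_pos":[-0.027,-0.14,0],"rotation":[0,0,-0.098],"jaw":45}
    - {"delta_pos":[-0.027,-0.14,0],"rotation":[0,0,-0.098],"jaw":45}
    - {"delta_pos":[-0.027,-0.14,0],"rotation":[0,0,-0.098],"jaw":45}
    - {"delta_pos":[-0.03,-0.15,0],"rotation":[0,0,-0.098],"jaw":45}
    - {"delta_pos":[0,0,0],"rotation":[0,0,0],"jaw":45}
    - {"delta_pos":[0,0,-0.7],"rotation":[0,0,0],"jaw":45}
    - {"delta_pos":[0,0,-0.7],"rotation":[0,0,0],"jaw":45}
    - {"delta_pos":[0,0,-0.6],"rotation":[0,0,0],"jaw":45}
    - {"delta_pos":[0,0,0],"rotation":[0,0,0],"jaw":45}
    - {"delta_pos":[0,0,0],"rotation":[0,0,0],"jaw":45}

```text
time_s: 31.85
position: [0.5356, -0.1913, 0.0839]
tcp_rot: [0.673, 0.74, 0.0, 0.001]
ft_force: [-0.3, 1.1, 0.2]
grip_width: 0.515
grasp_force: 0.0
```

```bash
python3 -c "
from h import *
s=st()"
```

```text
31.85 [ 0.5356 -0.1913  0.0839] [[-0.094, 0.996, 0.001], [0.996, 0.094, -0.0], [-0.0, 0.001, -1.0]] [-0.3  1.1  0.2] 0.515 0.0
```

drive_tool:
  rows:
    - {"delta_pos":[-0.02,-0.11,-0.5],"rotation":[0,0,-0.008],"jaw":45}
    - {"delta_pos":[0,0,-0.5],"rotation":[0,0,0],"jaw":45}
    - {"delta_pos":[0,0,-0.43],"rotation":[0,0,0],"jaw":45}
    - {"delta_pos":[0,0,0],"rotation":[0,0,0],"jaw":45}
    - {"delta_pos":[0,0,0],"rotation":[0,0,0],"jaw":0}
    - {"delta_pos":[0,0,0],"rotation":[0,0,0],"jaw":0}
    - {"delta_pos":[0,0,0],"rotation":[0,0,0],"jaw":0}
    - {"delta_pos":[0,0,0],"rotation":[0,0,0],"jaw":0}
    - {"delta_pos":[0,0,0],"rotation":[0,0,0],"jaw":0}

```text
time_s: 32.98
position: [0.5343, -0.1961, 0.0257]
tcp_rot: [0.679, 0.735, 0.0, 0.0]
ft_force: [-1.0, -0.2, 2.5]
grip_width: 0.136
grasp_force: 30.0
```

drive_tool:
  rows:
    - {"delta_pos":[0,0,0.5],"rotation":[0,0,0],"jaw":0}
    - {"delta_pos":[0,0,0.7],"rotation":[0,0,0],"jaw":0}
    - {"delta_pos":[0,0,0.7],"rotation":[0,0,0],"jaw":0}
    - {"delta_pos":[0,0,0.7],"rotation":[0,0,0],"jaw":0}
    - {"delta_pos":[0,0,0],"rotation":[0,0,0],"jaw":0}
    - {"delta_pos":[0,0,0],"rotation":[0,0,0],"jaw":0}

```text
time_s: 33.72
position: [0.5336, -0.196, 0.129]
tcp_rot: [0.679, 0.734, -0.0, -0.0]
ft_force: [-0.5, 0.1, -1.9]
grip_width: 0.137
grasp_force: 30.0
```

```bash
python3 - <<'E'
from meas import *
g=grab('top')
for c in cheeses(g,.045,roi=(190,190,360,312)): print(c[0])
f=grab('scene','s11.png');st()
E
```

```text
[329.3 283.   12.9]
[326.6 256.   12.8]
[323.8 229.   12.4]
33.83 [ 0.5332 -0.1959  0.1283] [[-0.079, 0.997, -0.002], [0.997, 0.079, 0.001], [0.001, -0.002, -1.0]] [-0.6 -0.5 -2.5] 0.134 29.999138340353966
```

drive_tool:
  rows:
    - {"delta_pos":[0.03,0.5,0],"rotation":[0,0,0],"jaw":0}
    - {"delta_pos":[0.03,0.8,0],"rotation":[0,0,0],"jaw":0}
    - {"delta_pos":[0.03,0.8,0],"rotation":[0,0,0],"jaw":0}
    - {"delta_pos":[0.03,0.8,0],"rotation":[0,0,0],"jaw":0}
    - {"delta_pos":[0.03,0.8,0],"rotation":[0,0,0],"jaw":0}
    - {"delta_pos":[0.03,0.8,0],"rotation":[0,0,0],"jaw":0}
    - {"delta_pos":[0.02,0.487,0],"rotation":[0,0,0],"jaw":0}
    - {"delta_pos":[0,0,0],"rotation":[0,0,0],"jaw":0}
    - {"delta_pos":[0,0,0],"rotation":[0,0,0],"jaw":0}
    - {"delta_pos":[0,0,0],"rotation":[0,0,0],"jaw":0}

```text
time_s: 35.08
position: [0.5419, 0.0025, 0.1291]
tcp_rot: [0.679, 0.734, -0.0, -0.0]
ft_force: [-0.4, -0.9, -1.5]
grip_width: 0.138
grasp_force: 30.0
```

```bash
python3 - <<'E'
from meas import *
f=grab('scene')
cv2.imwrite('pics/c12.png',cv2.resize(f['img'][180:320,250:410],(640,560),interpolation=cv2.INTER_CUBIC)[:,:,::-1]);st()
E
```

```text
35.12 [0.5419 0.0026 0.1292] [[-0.078, 0.997, -0.0], [0.997, 0.078, -0.0], [-0.0, -0.0, -1.0]] [ 0.2 -0.6 -2.1] 0.135 29.999227090738714
```

View pics/c12.png

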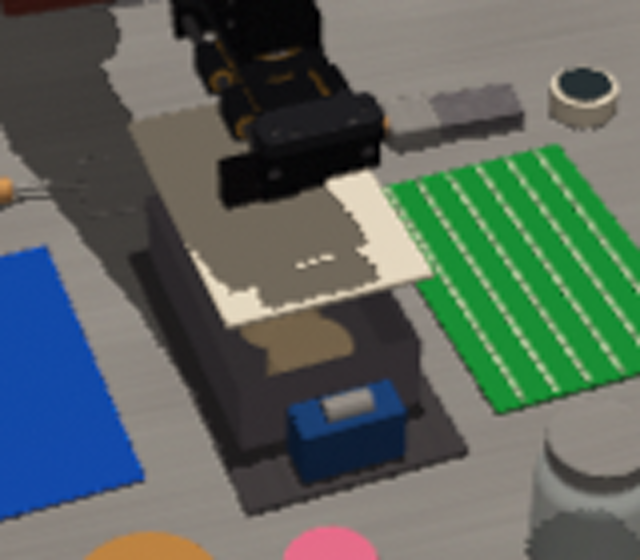

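The lid is level above the tub. I'll lower it slowly.

drive_tool:
  rows:
    - {"delta_pos":[0,0.02,-0.4],"rotation":[0,0,0],"jaw":0}
    - {"delta_pos":[0,0,-0.4],"rotation":[0,0,0],"jaw":0}
    - {"delta_pos":[0,0,-0.15],"rotation":[0,0,0],"jaw":0}
    - {"delta_pos":[0,0,-0.15],"rotation":[0,0,0],"jaw":0}
    - {"delta_pos":[0,0,-0.15],"rotation":[0,0,0],"jaw":0}
    - {"delta_pos":[0,0,-0.1],"rotation":[0,0,0],"jaw":0}
    - {"delta_pos":[0,0,0],"rotation":[0,0,0],"jaw":0}

```text
time_s: 36.0
position: [0.5419, 0.0043, 0.0752]
tcp_rot: [0.679, 0.735, -0.0, -0.0]
ft_force: [-0.1, 0.7, -2.0]
grip_width: 0.134
grasp_force: 30.0
```

drive_tool:
  rows:
    - {"delta_pos":[0,0,-0.05],"rotation":[0,0,0],"jaw":0}
    - {"delta_pos":[0,0,0],"rotation":[0,0,0],"jaw":0}
    - {"delta_pos":[0,0,0],"rotation":[0,0,0],"jaw":45}
    - {"delta_pos":[0,0,0],"rotation":[0,0,0],"jaw":45}
    - {"delta_pos":[0,0,0],"rotation":[0,0,0],"jaw":45}
    - {"delta_pos":[0,0,0],"rotation":[0,0,0],"jaw":45}
    - {"delta_pos":[0,0,0.4],"rotation":[0,0,0],"jaw":45}
    - {"delta_pos":[0,0,0.7],"rotation":[0,0,0],"jaw":45}
    - {"delta_pos":[0,0,0.7],"rotation":[0,0,0],"jaw":45}
    - {"delta_pos":[0,-0.8,0.6],"rotation":[0,0,0],"jaw":45}
    - {"delta_pos":[0,-0.8,0],"rotation":[0,0,0],"jaw":45}
    - {"delta_pos":[0,-0.8,0],"rotation":[0,0,0],"jaw":45}

```text
time_s: 37.5
position: [0.5424, -0.0927, 0.1711]
tcp_rot: [0.678, 0.735, 0.0, 0.001]
ft_force: [0.8, -0.5, 1.0]
grip_width: 0.519
grasp_force: 0.0
```

drive_tool:
  rows:
    - {"delta_pos":[0,-0.8,0],"rotation":[0,0,0],"jaw":45}
    - {"delta_pos":[0,-0.8,0],"rotation":[0,0,0],"jaw":45}
    - {"delta_pos":[0,0,0],"rotation":[0,0,0],"jaw":45}

```text
time_s: 37.88
position: [0.5418, -0.1589, 0.1703]
tcp_rot: [0.68, 0.733, -0.0, 0.001]
ft_force: [0.6, 0.5, -0.3]
grip_width: 0.516
grasp_force: 0.0
```

```bash
python3 - <<'E'
from meas import *
f=grab('scene');g=grab('top')
m=cv2.inRange(g['img'],(170,160,140),(255,255,255));k=np.zeros_like(m);k[195:312,285:370]=1;m*=k
c=max(cv2.findContours(m,cv2.RETR_EXTERNAL,cv2.CHAIN_APPROX_NONE)[0],key=cv2.contourArea);print('lid',rect(g,c,.067))
# gauge: handle, marker, pedal
for F,n in((g,'top'),(f,'scene')):
  for nm,lo,hi in [('red',(0,150,80),(6,255,255)),('green',(50,100,50),(80,255,255)),('black',(0,0,0),(180,255,40))]:
    for c in blobs(F,lo,hi,6)[1]:
      u,v=c.reshape(-1,2).mean(0)
      z={'red':.06,'green':.027,'black':.06}[nm]; p=onz(F,u,v,z)
      if (nm!='black' and p[1]<-.3 and .4<p[0]<.62) or (nm=='black' and p[1]>.33 and .4<p[0]<.6): print(n,nm,np.round([u,v]),cv2.contourArea(c),rect(F,c,z))
cv2.imwrite('pics/c13.png',np.hstack([cv2.resize(g['img'][225:305,470:530],(360,480),interpolation=cv2.INTER_CUBIC),cv2.resize(f['img'][250:330,145:205],(360,480),interpolation=cv2.INTER_CUBIC)])[:,:,::-1])
st()
E
```

```text
lid [5.4210e-01 4.2000e-03 2.1110e-01 1.3280e-01 4.6435e+00]
top red [483. 308.] 21798.0 [ 0.4397 -0.3402  0.7317  0.1697  1.9006]
top black [ 34. 286.] 100.0 [4.83000e-01 6.45300e-01 1.03400e-01 8.80000e-03 8.90662e+01]
top black [153. 282.] 407.0 [0.4884 0.3844 0.0416 0.0541 5.4527]
top black [172. 274.] 87.5 [0.5104 0.343  0.1004 0.0109 2.665 ]
scene red [168. 281.] 159.5 [ 0.5612 -0.3892  0.0529  0.0324  7.0593]
scene green [185. 265.] 17.0 [ 4.79600e-01 -3.48300e-01  1.56000e-02  2.24000e-02  8.58667e+01]
scene black [443. 210.] 216.0 [4.89900e-01 3.82900e-01 5.23000e-02 6.81000e-02 8.58927e+01]
37.98 [ 0.5422 -0.1555  0.1702] [[-0.079, 0.997, 0.001], [0.997, 0.079, 0.0], [0.0, 0.001, -1.0]] [-0.5  1.   0. ] 0.515 0.0
```

View pics/c13.png

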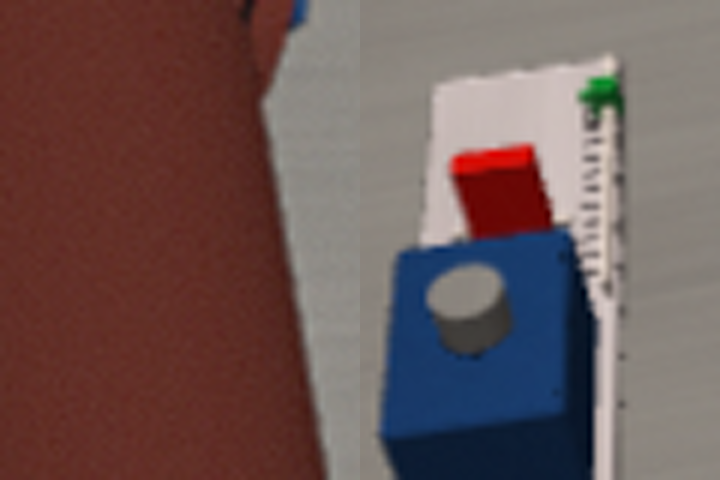

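The lid is seated (centre within 1 mm, level by its outline). The crop shows the handle home at scene (168,281) and the green marker at (185,265). I'll triangulate these from the first clear pictures, along with the pedal.

```bash
python3 - <<'E'
from meas import *
fs={}
for n in('top','scene'):
    f=grab(n); f['img']=cv2.imread(f'pics/{n}0.png')[:,:,::-1].copy(); fs[n]=f
def tri(a,b):
    (o1,d1),(o2,d2)=ray(fs['top'],*a),ray(fs['scene'],*b)
    A=np.stack([d1,-d2],1); t=np.linalg.lstsq(A,o2-o1,rcond=None)[0]; p,q=o1+t[0]*d1,o2+t[1]*d2
    return np.round((p+q)/2,4),np.round(np.linalg.norm(p-q),4)
def big(n,lo,hi,roi):
    m,_=blobs(fs[n],lo,hi); k=np.zeros_like(m);x0,y0,x1,y1=roi;k[y0:y1,x0:x1]=1;m*=k
    c=max(cv2.findContours(m,cv2.RETR_EXTERNAL,cv2.CHAIN_APPROX_NONE)[0],key=cv2.contourArea)
    M=cv2.moments(m,True); return (M['m10']/M['m00'],M['m01']/M['m00']),c
gt,c=big('top',(45,100,50),(80,255,255),(474,275,496,297)); gs,_=big('scene',(45,100,50),(80,255,255),(178,255,195,275))
print('green',gt,gs,tri(gt,gs),onz(fs['top'],*gt,.024))
rt,c=big('top',(0,150,190),(8,255,255),(485,240,520,262)); print('redtop',rt,rect(fs['top'],c,.063))
rt2,c=big('top',(0,150,60),(8,255,255),(485,240,520,262)); print('redall',rt2,rect(fs['top'],c,.063))
rs,c=big('scene',(0,150,170),(8,255,255),(150,265,190,300)); print('red scene',rs,rect(fs['scene'],c,.063),tri(rt,rs))
pt,c=big('top',(0,0,0),(180,255,45),(136,268,170,298)); ps,_=big('scene',(0,0,0),(180,255,45),(430,198,460,222))
print('pad',pt,ps,tri(pt,ps))
for n,roi in (('top',(474,180,522,310)),):
    m=cv2.inRange(fs[n]['img'],(165,160,160),(255,255,255));k=np.zeros_like(m);x0,y0,x1,y1=roi;k[y0:y1,x0:x1]=1;m*=k
    c=max(cv2.findContours(m,cv2.RETR_EXTERNAL,cv2.CHAIN_APPROX_NONE)[0],key=cv2.contourArea);print('base',rect(fs[n],c,.003))
# hinge block ends in top: blue
bt,c=big('top',(100,120,40),(125,255,255),(130,228,180,250)); print('hinge',bt,rect(fs['top'],c,.03))
E
```

```text
green (482.6, 285.68) (185.10714285714286, 265.14285714285717) (array([ 0.4721, -0.348 ,  0.0215]), np.float64(0.001)) [ 0.47185035 -0.34667959  0.024     ]
redtop (499.0, 251.0) [ 0.5434 -0.3762  0.      0.      0.    ]
redall (502.2689075630252, 251.71428571428572) [ 5.4220e-01 -3.8260e-01  4.4900e-02  1.5700e-02  8.9055e+01]
red scene (166.3658536585366, 276.0975609756098) [ 5.45500e-01 -3.91200e-01  3.14000e-02  1.08000e-02  8.41123e+01] (array([ 0.5436, -0.3855,  0.058 ]), np.float64(0.0139))
pad (153.3984375, 282.474609375) (442.22813688212926, 209.98859315589354) (array([0.4866, 0.3836, 0.0572]), np.float64(0.0018))
base [ 5.68400e-01 -3.93100e-01  7.78000e-02  2.71400e-01  8.58703e+01]
hinge (155.21328671328672, 238.04895104895104) [0.5922 0.3942 0.0205 0.0846 4.3849]
```

drive_tool:
  rows:
    - {"delta_pos":[0.01,-0.73,0],"rotation":[0,0,-0.016],"jaw":45}
    - {"delta_pos":[0.01,-0.73,0],"rotation":[0,0,-0.016],"jaw":45}
    - {"delta_pos":[0.01,-0.73,0],"rotation":[0,0,-0.016],"jaw":45}
    - {"delta_pos":[0.01,-0.73,0],"rotation":[0,0,-0.016],"jaw":45}
    - {"delta_pos":[0.01,-0.73,0],"rotation":[0,0,-0.016],"jaw":45}
    - {"delta_pos":[0.01,-0.73,0],"rotation":[0,0,-0.016],"jaw":45}
    - {"delta_pos":[0,-0.73,0],"rotation":[0,0,0],"jaw":45}
    - {"delta_pos":[0,-0.73,0],"rotation":[0,0,0],"jaw":45}
    - {"delta_pos":[0,0,-0.7],"rotation":[0,0,0],"jaw":45}
    - {"delta_pos":[0,0,-0.7],"rotation":[0,0,0],"jaw":45}
    - {"delta_pos":[0,0,0],"rotation":[0,0,0],"jaw":45}
    - {"delta_pos":[0,0,0],"rotation":[0,0,0],"jaw":45}

```text
time_s: 39.58
position: [0.5449, -0.39, 0.1144]
tcp_rot: [0.732, 0.681, 0.0, 0.0]
ft_force: [-0.4, -0.5, 1.0]
grip_width: 0.518
grasp_force: 0.0
```

```bash
python3 - <<'E'
from meas import *
f=grab('scene')
cv2.imwrite('pics/c14.png',cv2.resize(f['img'][220:340,110:230],(560,560),interpolation=cv2.INTER_CUBIC)[:,:,::-1]);st()
E
```

```text
39.62 [ 0.5451 -0.3901  0.1148] [[0.072, 0.997, 0.002], [0.997, -0.072, -0.001], [-0.001, 0.002, -1.0]] [0.4 0.2 0.3] 0.518 0.0
```

View pics/c14.png

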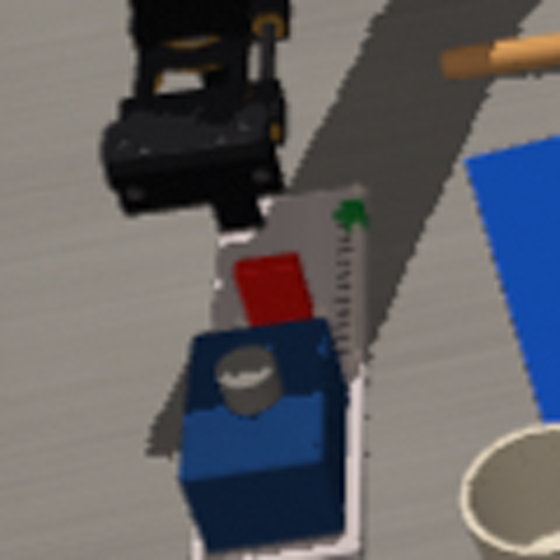

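The crop shows the gripper lined up above the red handle. The marker is at crop (350,213) and the knob on the housing is well below the gripper body.

drive_tool:
  rows:
    - {"delta_pos":[0,0,-0.5],"rotation":[0,0,0],"jaw":45}
    - {"delta_pos":[0,0,-0.5],"rotation":[0,0,0],"jaw":45}
    - {"delta_pos":[0,0,-0.5],"rotation":[0,0,0],"jaw":45}
    - {"delta_pos":[0,0,-0.35],"rotation":[0,0,0],"jaw":45}
    - {"delta_pos":[0,0,0],"rotation":[0,0,0],"jaw":45}
    - {"delta_pos":[0,0,0],"rotation":[0,0,0],"jaw":45}

```text
time_s: 40.38
position: [0.5449, -0.3895, 0.0399]
tcp_rot: [0.732, 0.681, 0.0, 0.0]
ft_force: [-0.1, -0.7, -1.1]
grip_width: 0.515
grasp_force: 0.0
```

drive_tool:
  rows:
    - {"delta_pos":[0,0,0],"rotation":[0,0,0],"jaw":0}
    - {"delta_pos":[0,0,0],"rotation":[0,0,0],"jaw":0}
    - {"delta_pos":[0,0,0],"rotation":[0,0,0],"jaw":0}
    - {"delta_pos":[0,0,0],"rotation":[0,0,0],"jaw":0}
    - {"delta_pos":[0,0,0],"rotation":[0,0,0],"jaw":0}

```text
time_s: 41.0
position: [0.5449, -0.3894, 0.0395]
tcp_rot: [0.732, 0.681, 0.0, 0.0]
ft_force: [2.1, 0.0, -1.0]
grip_width: 0.132
grasp_force: 30.0
```

drive_tool:
  rows:
    - {"delta_pos":[-0.2,0.015,0],"rotation":[0,0,0],"jaw":0}
    - {"delta_pos":[-0.3,0.022,0],"rotation":[0,0,0],"jaw":0}
    - {"delta_pos":[-0.3,0.022,0],"rotation":[0,0,0],"jaw":0}
    - {"delta_pos":[-0.3,0.022,0],"rotation":[0,0,0],"jaw":0}
    - {"delta_pos":[-0.3,0.022,0],"rotation":[0,0,0],"jaw":0}
    - {"delta_pos":[-0.2,0.015,0],"rotation":[0,0,0],"jaw":0}
    - {"delta_pos":[-0.1,0.008,0],"rotation":[0,0,0],"jaw":0}
    - {"delta_pos":[0,0,0],"rotation":[0,0,0],"jaw":0}

```text
time_s: 42.0
position: [0.4783, -0.3838, 0.0395]
tcp_rot: [0.732, 0.682, 0.001, 0.001]
ft_force: [10.9, -1.6, -8.1]
grip_width: 0.138
grasp_force: 30.0
```

```bash
python3 - <<'E'
from meas import *
f=grab('scene')
a=cv2.resize(f['img'][240:300,145:205],(600,600),interpolation=cv2.INTER_CUBIC)
cv2.imwrite('pics/c15.png',a[:,:,::-1])
for nm,lo,hi in [('red',(0,150,60),(8,255,255)),('green',(45,100,40),(80,255,255))]:
    for c in blobs(f,lo,hi,3)[1]:
        u,v=c.reshape(-1,2).mean(0)
        if 140<u<210 and 230<v<310: print(nm,u,v,cv2.contourArea(c),onz(f,u,v,.022))
s=st()
p=s['position'];y=np.radians(-4.2);x=np.array([np.cos(y),np.sin(y)]);Y=np.array([-x[1],x[0]])
e=np.array([.4721,-.348])-p[:2];print('mark rel handle',e@x,e@Y, 'predicted index px',proj(f,[*(p[:2]+.025*Y),.0215]),'mark tip',proj(f,[*(np.array([.4721,-.348])-.010*Y),.0215]))
E
```

```text
red 170.9375 269.03125 36.0 [ 0.47700488 -0.38566034  0.022     ]
green 185.27777777777777 265.27777777777777 20.0 [ 0.47306596 -0.3480402   0.022     ]
42.05 [ 0.4784 -0.3838  0.0395] [[0.071, 0.997, 0.004], [0.997, -0.071, -0.0], [0.0, 0.004, -1.0]] [10.9 -2.1 -7.4] 0.135 30.013896280433983
mark rel handle -0.008905277209985157 0.03522355750268972 predicted index px [181.36179516 268.00451685] mark tip [181.48357106 265.71409456]
```

View pics/c15.png

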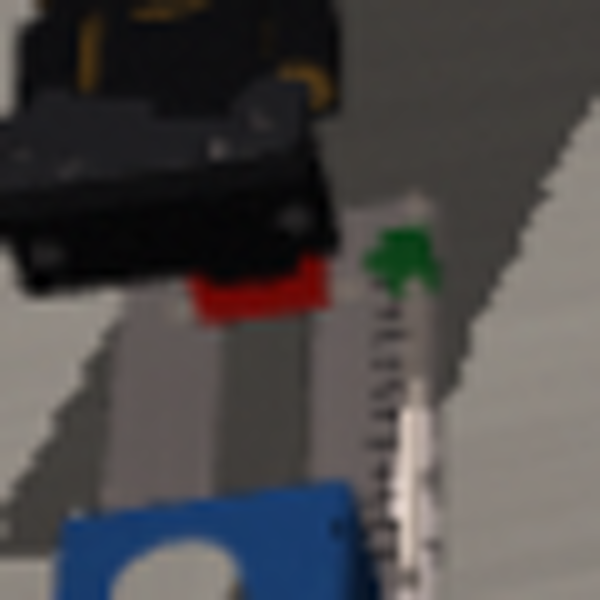

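The faint white index end is near scene (180,268.5) and the marker tip at (181.5,266). That is about 9 mm short, which matches the triangulation. I'll draw the rest and hold.

drive_tool:
  rows:
    - {"delta_pos":[-0.11,0.008,0],"rotation":[0,0,0],"jaw":0}
    - {"delta_pos":[-0.1,0.008,0],"rotation":[0,0,0],"jaw":0}
    - {"delta_pos":[0,0,0],"rotation":[0,0,0],"jaw":0}

```text
time_s: 42.42
position: [0.4702, -0.3831, 0.0395]
tcp_rot: [0.732, 0.682, 0.001, 0.002]
ft_force: [12.4, -2.3, -9.1]
grip_width: 0.137
grasp_force: 30.0
```

```bash
python3 - <<'E'
from meas import *
f=grab('scene');s=st()
p=s['position'];y=np.radians(-4.2);x=np.array([np.cos(y),np.sin(y)]);Y=np.array([-x[1],x[0]])
print((np.array([.4721,-.348])-p[:2])@x)
g=cv2.cvtColor(f['img'],cv2.COLOR_RGB2GRAY); print(g[258:276,174:192]); print(f['img'][258:276,174:192,1].astype(int)-f['img'][258:276,174:192,0])
g=grab('top')
h=cv2.inRange(cv2.cvtColor(g['img'],cv2.COLOR_RGB2HSV),(45,100,40),(80,255,255))[270:300,470:500];print('green px in top',(h>0).sum())
E
```

```text
42.48 [ 0.4703 -0.3831  0.0395] [[0.071, 0.997, 0.004], [0.998, -0.071, -0.0], [0.0, 0.004, -1.0]] [11.8 -2.  -9. ] 0.134 30.019006656948477
-0.0008125413981375037
[[ 20  19  10   6  35  57  63  63  62  62  62  64  66  64  63  63  63  64]
 [ 34  33  17   7  24  53  62  64  64  66  67  75  87  72  64  63  62  62]
 [ 31  23  12   7  15  59  68  71  77  80  86  94 103  94  75  65  62  62]
 [ 11   9   7   6  19  77  93  92  92  93  92  94  99  91  78  66  62  62]
 [  5   8   8  17  32  79  93  92  91  87  85  81  81  74  72  65  63  63]
 [ 10  19  19  42  66  88  93  92  83  59  45  45  44  55  67  64  61  62]
 [ 20  34  34  55  85  94  94  90  80  56  45  44  45  40  62  66  64  63]
 [ 29  36  36  52  86  97  96  76  58  49  46  46  45  42  61  65  63  63]
 [ 38  38  39  43  91 105 102  73  52  49  47  46  49  44  48  59  62  62]
 [ 38  38  38  45  90 104 102  89  71  58  50  55  66  55  50  59  64  62]
 [ 40  42  52  61  85  94  94  93  70  57  50  78  96  72  55  61  63  64]
 [ 49  49  74  92  95  94  93  92  92  87  64  81  97  86  69  63  62  62]
 [ 63  59  76  92  95  95  94  93  9
[... 1444 characters left out ...]
   5   -3   -3]
 [ -30  -18   -8   -7   -8   -8   -8   -8   -8    1   22   11   -5    1
     6   -1   -2   -4]
 [  -4   -3   -6   -6   -8   -9   -8   -7   -8   -8   -8   -8   -9   -8
    -7   -4   -3   -4]
 [  -4   -2   -6   -7   -9   -9   -8   -6   -7   -6   -5   -9  -10   -9
    -7   -4   -3   -4]
 [  -2   -3   -7   -8   -8   -8   -8   -8   -7   -7   -6   -8  -10   -9
    -6   -5   -3   -4]
 [  -2   -2   -6   -7   -8   -8   -9   -8   -7   -5   -5   -8   -9   -9
    -7   -3   -3   -4]
 [  -3   -3   -7   -8   -9   -9   -8   -8   -7   -7   -7  -10  -10   -9
    -7   -5   -3   -4]
 [  -3   -3   -7   -9   -9   -8   -9   -8   -6   -6   -7   -9  -10   -9
    -6   -4   -3   -6]]
green px in top 29
```

The index end (row 266.5) is level with the marker tip (row 265.6) to within about 3 mm. I'll trim it and hold.

drive_tool:
  rows:
    - {"delta_pos":[-0.04,0.003,0],"rotation":[0,0,0],"jaw":0}
    - {"delta_pos":[0,0,0],"rotation":[0,0,0],"jaw":0}
    - {"delta_pos":[0,0,0],"rotation":[0,0,0],"jaw":0}
    - {"delta_pos":[0,0,0],"rotation":[0,0,0],"jaw":0}
    - {"delta_pos":[0,0,0],"rotation":[0,0,0],"jaw":0}
    - {"delta_pos":[0,0,0],"rotation":[0,0,0],"jaw":0}
    - {"delta_pos":[0,0,0],"rotation":[0,0,0],"jaw":0}
    - {"delta_pos":[0,0,0],"rotation":[0,0,0],"jaw":0}
    - {"delta_pos":[0,0,0],"rotation":[0,0,0],"jaw":0}
    - {"delta_pos":[0,0,0],"rotation":[0,0,0],"jaw":0}
    - {"delta_pos":[0,0,0],"rotation":[0,0,0],"jaw":0}
    - {"delta_pos":[0,0,0],"rotation":[0,0,0],"jaw":0}

```text
time_s: 44.02
position: [0.4689, -0.383, 0.0395]
tcp_rot: [0.732, 0.682, 0.002, 0.002]
ft_force: [11.9, -1.5, -9.1]
grip_width: 0.136
grasp_force: 30.0
```

```bash
python3 - <<'E'
from meas import *
f=grab('scene');s=st()
g=cv2.cvtColor(f['img'],cv2.COLOR_RGB2GRAY); print(g[261:271,176:184]); print((f['img'][261:271,176:186,1].astype(int)-f['img'][261:271,176:186,0]))
E
```

```text
44.08 [ 0.4689 -0.383   0.0395] [[0.07, 0.998, 0.004], [0.998, -0.07, -0.0], [0.0, 0.005, -1.0]] [11.9 -1.8 -8.7] 0.138 30.021568837109953
[[  7   5  21  78  93  92  92  92]
 [ 12  18  38  81  93  93  90  87]
 [ 26  46  83  93  92  93  84  59]
 [ 36  52  85  94  93  90  80  58]
 [ 39  43  88 100  98  75  57  49]
 [ 37  44  91 105 101  72  53  50]
 [ 40  49  89 100  99  88  70  58]
 [ 56  67  87  94  93  94  71  56]
 [ 75  90  94  94  93  92  92  86]
 [ 76  91  95  94  93  94  89  85]]
[[   0   -1   -1   -6   -8   -8   -8   -7   -8   -8]
 [ -16  -10   -6   -6   -9   -8   -5   -2   -2    9]
 [ -60  -32  -14   -8   -8   -7    3   32   54   53]
 [ -94  -59  -19   -8   -8   -4    9   34   53   52]
 [ -98  -73  -21   -9   -8   14   38   50   53   53]
 [-102  -75  -21  -11   -9   16   43   49   53   55]
 [ -98  -74  -23  -10   -9    1   15   32   49   41]
 [ -68  -44  -15   -8   -8   -7   -7   11   40   17]
 [  -6   -8   -8   -8   -8   -8   -8    0   22   12]
 [  -6   -8   -8   -9   -8   -7   -8   -8   -7   -7]]
```

The index (row 266.0) and tip (265.6) are level to about 1 mm and it held 1.6 s. I'll let it run home and release.

drive_tool:
  rows:
    - {"delta_pos":[0.3,-0.022,0],"rotation":[0,0,0],"jaw":0}
    - {"delta_pos":[0.4,-0.029,0],"rotation":[0,0,0],"jaw":0}
    - {"delta_pos":[0.4,-0.029,0],"rotation":[0,0,0],"jaw":0}
    - {"delta_pos":[0.4,-0.029,0],"rotation":[0,0,0],"jaw":0}
    - {"delta_pos":[0.3,-0.022,0],"rotation":[0,0,0],"jaw":0}
    - {"delta_pos":[0.06,-0.004,0],"rotation":[0,0,0],"jaw":0}
    - {"delta_pos":[0,0,0],"rotation":[0,0,0],"jaw":0}
    - {"delta_pos":[0,0,0],"rotation":[0,0,0],"jaw":45}
    - {"delta_pos":[0,0,0],"rotation":[0,0,0],"jaw":45}
    - {"delta_pos":[0,0,0],"rotation":[0,0,0],"jaw":45}
    - {"delta_pos":[0,0,0],"rotation":[0,0,0],"jaw":45}

```text
time_s: 45.45
position: [0.5402, -0.3888, 0.0391]
tcp_rot: [0.732, 0.681, -0.0, -0.001]
ft_force: [-0.0, -0.3, 0.1]
grip_width: 0.477
grasp_force: 0.0
```

drive_tool:
  rows:
    - {"delta_pos":[0,0,0.4],"rotation":[0,0,0],"jaw":45}
    - {"delta_pos":[0,0,0.8],"rotation":[0,0,0],"jaw":45}
    - {"delta_pos":[0,0,0.8],"rotation":[0,0,0],"jaw":45}
    - {"delta_pos":[0,0,0.8],"rotation":[0,0,0],"jaw":45}
    - {"delta_pos":[0,0,0.8],"rotation":[0,0,0],"jaw":0}
    - {"delta_pos":[-0.1,0.95,0],"rotation":[0,0,0],"jaw":0}
    - {"delta_pos":[-0.1,0.95,0],"rotation":[0,0,0],"jaw":0}
    - {"delta_pos":[-0.1,0.95,0],"rotation":[0,0,0],"jaw":0}
    - {"delta_pos":[-0.1,0.95,0],"rotation":[0,0,0],"jaw":0}
    - {"delta_pos":[-0.1,0.95,0],"rotation":[0,0,0],"jaw":0}
    - {"delta_pos":[-0.1,0.95,0],"rotation":[0,0,0],"jaw":0}
    - {"delta_pos":[-0.1,0.95,0],"rotation":[0,0,0],"jaw":0}

```text
time_s: 46.95
position: [0.5128, -0.1216, 0.1846]
tcp_rot: [0.732, 0.681, 0.0, 0.001]
ft_force: [0.9, 0.6, 0.6]
grip_width: 0.004
grasp_force: 0.0
```

```bash
python3 - <<'E'
from meas import *
g=grab('top');s=st()
for c in blobs(g,(0,180,100),(6,255,255),8)[1]:
    r=rect(g,c,.063)
    if r[1]<-.3 and r[2]<.1:print('red',r)
m=cv2.inRange(cv2.cvtColor(g['img'],cv2.COLOR_RGB2HSV),(0,0,0),(180,255,45));k=np.zeros_like(m);k[268:298,136:170]=1;m*=k
c=max(cv2.findContours(m,cv2.RETR_EXTERNAL,cv2.CHAIN_APPROX_NONE)[0],key=cv2.contourArea);print('pad',rect(g,c,.06))
E
```

```text
47.0 [ 0.5127 -0.1156  0.1848] [[0.066, 0.998, 0.001], [0.998, -0.066, 0.001], [0.001, 0.001, -1.0]] [0.3 5.3 0.1] 0.003 0.0
red [ 5.44300e-01 -3.87300e-01  3.14000e-02  1.12000e-02  8.90519e+01]
pad [0.4883 0.3844 0.042  0.0547 6.2494]
```

The handle is home. Now over to the pedal.

drive_tool:
  rows:
    - {"delta_pos":[-0.06,0.95,0],"rotation":[0,0,0],"jaw":0}
    - {"delta_pos":[-0.06,0.95,0],"rotation":[0,0,0],"jaw":0}
    - {"delta_pos":[-0.06,0.95,0],"rotation":[0,0,0],"jaw":0}
    - {"delta_pos":[-0.06,0.95,0],"rotation":[0,0,0],"jaw":0}
    - {"delta_pos":[-0.06,0.95,0],"rotation":[0,0,0],"jaw":0}
    - {"delta_pos":[-0.06,0.95,0],"rotation":[0,0,0],"jaw":0}
    - {"delta_pos":[-0.06,0.95,0],"rotation":[0,0,0],"jaw":0}
    - {"delta_pos":[-0.06,0.95,0],"rotation":[0,0,0],"jaw":0}
    - {"delta_pos":[-0.06,0.95,0],"rotation":[0,0,0],"jaw":0}
    - {"delta_pos":[-0.06,0.95,0],"rotation":[0,0,0],"jaw":0}
    - {"delta_pos":[-0.06,0.95,0],"rotation":[0,0,0],"jaw":0}
    - {"delta_pos":[-0.06,0.95,0],"rotation":[0,0,0],"jaw":0}

```text
time_s: 48.5
position: [0.4842, 0.3341, 0.1845]
tcp_rot: [0.732, 0.681, 0.0, 0.0]
ft_force: [-0.5, -0.1, 0.3]
grip_width: 0.008
grasp_force: 0.0
```

drive_tool:
  rows:
    - {"delta_pos":[0,0.95,0],"rotation":[0,0,0],"jaw":0}
    - {"delta_pos":[0,0,0],"rotation":[0,0,0],"jaw":0}
    - {"delta_pos":[0,0,0],"rotation":[0,0,0],"jaw":0}
    - {"delta_pos":[0,0,0],"rotation":[0,0,0],"jaw":0}

```text
time_s: 49.0
position: [0.4847, 0.3697, 0.1837]
tcp_rot: [0.733, 0.681, 0.0, 0.0]
ft_force: [-0.4, 0.1, 0.8]
grip_width: 0.005
grasp_force: 0.0
```

drive_tool:
  rows:
    - {"delta_pos":[0,0.36,0],"rotation":[0,0,0],"jaw":0}
    - {"delta_pos":[0,0,-0.7],"rotation":[0,0,0],"jaw":0}
    - {"delta_pos":[0,0,-0.7],"rotation":[0,0,0],"jaw":0}
    - {"delta_pos":[0,0,-0.7],"rotation":[0,0,0],"jaw":0}
    - {"delta_pos":[0,0,-0.6],"rotation":[0,0,0],"jaw":0}
    - {"delta_pos":[0,0,-0.2],"rotation":[0,0,0],"jaw":0}
    - {"delta_pos":[0,0,-0.2],"rotation":[0,0,0],"jaw":0}
    - {"delta_pos":[0,0,-0.2],"rotation":[0,0,0],"jaw":0}
    - {"delta_pos":[0,0,-0.2],"rotation":[0,0,0],"jaw":0}
    - {"delta_pos":[0,0,-0.15],"rotation":[0,0,0],"jaw":0}
    - {"delta_pos":[0,0,0],"rotation":[0,0,0],"jaw":0}

```text
time_s: 50.38
position: [0.4835, 0.3861, 0.0375]
tcp_rot: [0.732, 0.682, 0.0, -0.0]
ft_force: [-3.4, -0.8, 6.1]
grip_width: 0.007
grasp_force: 3.2
```

drive_tool:
  rows:
    - {"delta_pos":[0,0,-0.1],"rotation":[0,0,0],"jaw":0}
    - {"delta_pos":[0,0,-0.05],"rotation":[0,0,0],"jaw":0}
    - {"delta_pos":[0,0,-0.04],"rotation":[0,0,0],"jaw":0}
    - {"delta_pos":[0,0,0],"rotation":[0,0,0],"jaw":0}

```text
time_s: 50.88
position: [0.4834, 0.3863, 0.0326]
tcp_rot: [0.732, 0.682, 0.0, 0.0]
ft_force: [-10.9, -8.6, 29.5]
grip_width: 0.011
grasp_force: 14.7
```

The force jumped to about 30 N, so the pedal is on its stop. I'll hold briefly, then raise and retreat clear.

drive_tool:
  rows:
    - {"delta_pos":[0,0,0],"rotation":[0,0,0],"jaw":0}
    - {"delta_pos":[0,0,0],"rotation":[0,0,0],"jaw":0}
    - {"delta_pos":[0,0,0],"rotation":[0,0,0],"jaw":0}
    - {"delta_pos":[0,0,0.2],"rotation":[0,0,0],"jaw":0}
    - {"delta_pos":[0,0,0.2],"rotation":[0,0,0],"jaw":0}
    - {"delta_pos":[0,0,0.3],"rotation":[0,0,0],"jaw":0}
    - {"delta_pos":[0,0,0.8],"rotation":[0,0,0],"jaw":0}
    - {"delta_pos":[0,0,0.8],"rotation":[0,0,0],"jaw":0}
    - {"delta_pos":[0,0,0.8],"rotation":[0,0,0],"jaw":0}
    - {"delta_pos":[0,0,0.8],"rotation":[0,0,0],"jaw":0}
    - {"delta_pos":[0,0,0],"rotation":[0,0,0],"jaw":0}
    - {"delta_pos":[0,0,0],"rotation":[0,0,0],"jaw":0}

```text
time_s: 52.38
position: [0.4837, 0.3849, 0.185]
tcp_rot: [0.732, 0.681, -0.001, 0.0]
ft_force: [-0.3, 0.2, 0.0]
grip_width: 0.005
grasp_force: 0.0
```

```bash
python3 - <<'E'
from meas import *
g=grab('top');f=grab('scene');st()
m=cv2.inRange(g['img'],(170,160,140),(255,255,255));k=np.zeros_like(m);k[195:312,285:370]=1;m*=k
c=max(cv2.findContours(m,cv2.RETR_EXTERNAL,cv2.CHAIN_APPROX_NONE)[0],key=cv2.contourArea);print('lid',rect(g,c,.067))
for c in blobs(g,(0,180,100),(6,255,255),8)[1]:
    r=rect(g,c,.063)
    if r[1]<-.3 and r[2]<.1:print('red',r)
F0=cv2.imread('pics/scene0.png')[:,:,::-1]
def pad(i):
    m=cv2.inRange(cv2.cvtColor(np.ascontiguousarray(i),cv2.COLOR_RGB2HSV),(18,180,60),(30,255,255))[195:250,425:480];M=cv2.moments(m,True);return M['m10']/M['m00'],M['m01']/M['m00'],M['m00']
print('pedal',pad(F0),pad(f['img']))
E
```

```text
52.48 [0.4836 0.3848 0.1845] [[0.072, 0.997, -0.002], [0.997, -0.072, -0.001], [-0.001, -0.002, -1.0]] [-0.8 -0.  -0.8] 0.002 0.0
lid [5.4220e-01 4.2000e-03 2.1090e-01 1.3280e-01 4.6435e+00]
red [ 5.44300e-01 -3.88300e-01  3.32000e-02  1.12000e-02  8.90535e+01]
pedal (25.24496644295302, 30.300335570469798, 596.0) (25.45950704225352, 31.093309859154928, 568.0)
```

```bash
python3 -c "
from h import *
print(bot.close_job())"
```

```text
the job is handed in; nothing more can be done
None
```

The job is handed in (no verdict came back): all three cheeses are in the tub with the lid seated, the clipper was charged and its handle is back home, and the pedal was pressed to its stop and released, in about 52 s of robot time.

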